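Fetch the cream jar from behind the bottles

TASK

The red-lidded jar at the back of the steel caddy is boxed in by three bottles: first stand all three bottles on the black rubber mat, then set the jar in the middle of the round dark metal dish. Only when the jar is in the dish, put each bottle back, standing wholly on the disc of its own colour. Tip nothing over on the way.

Things in the scene. Friction and masses are not known exactly. Their poses are not given: they have to be found in the camera images.
- bottle_blue: loose blue plastic bottle, upright: round body 48 mm across up to 92 mm high with a white label band, then a blue cap 40 mm across with a small white dot of a flip lid, 121 mm high overall; about 0.15 to 0.3 kg. Origin at the centre of its underside, z up along it. At the start it stands on the disc of its own colour.
- disc_blue: flat blue disc, 68 mm across and 3 mm thick, fixed on the floor of the caddy: the place of the blue bottle, which covers its middle at the start (a blue ring 10 mm wide shows round it). Origin at the centre of its underside (its top is 3 mm higher).
- bottle_green: loose green plastic bottle, upright: round body 48 mm across up to 92 mm high with a white label band, then a green cap 40 mm across with a small white dot of a flip lid, 121 mm high overall; about 0.15 to 0.3 kg. Origin at the centre of its underside, z up along it. At the start it stands on the disc of its own colour.
- disc_green: flat green disc, 68 mm across and 3 mm thick, fixed on the floor of the caddy: the place of the green bottle, which covers its middle at the start (a green ring 10 mm wide shows round it). Origin at the centre of its underside (its top is 3 mm higher).
- bottle_yellow: loose yellow plastic bottle, upright: round body 48 mm across up to 92 mm high with a white label band, then a yellow cap 40 mm across with a small white dot of a flip lid, 121 mm high overall; about 0.15 to 0.3 kg. Origin at the centre of its underside, z up along it. At the start it stands on the disc of its own colour.
- disc_yellow: flat yellow disc, 68 mm across and 3 mm thick, fixed on the floor of the caddy: the place of the yellow bottle, which covers its middle at the start (a yellow ring 10 mm wide shows round it). Origin at the centre of its underside (its top is 3 mm higher).
- jar: loose low white cream jar with a red lid, 45 mm across, 36 mm high, about 0.12 kg. Origin at the centre of its underside, z up. It stands directly on the caddy's floor, at the back (far from the robot), about 60 mm centre to centre from each of the three bottles: one on its left, one on its right, one on the robot's side; there is no room for a gripper while they stand.
- caddy: fixed shallow steel tray, 190 mm (its x) by 210 mm (its y), floor 4 mm thick, rim 4 mm thick and 15 mm high, holding the discs. Origin under its centre at table height; its x points away from the robot (turned up to about 20 degrees), the jar stands 30 mm from its centre along +x, the three discs at its (-30, 0), (30, 60) and (30, -60) mm; which colour is where varies.
- mat: fixed flat black rubber mat on the table, 240 mm (its x) by 100 mm (its y), 4 mm thick, to the left or the right of the caddy: the side area. Its x points away from the robot (turned up to about 12 degrees). Empty at the start. Origin at the centre of its underside.
- dish: fixed shallow round dark metal dish on the table, on the other side of the caddy from the mat: flat floor 3 mm thick and about 80 mm across inside, rim 92 mm across outside and 8 mm high. Empty at the start. Origin at the centre of its underside.
Mind the look-alikes: they are no part of the job. Several things look just like the jar: the one meant starts farthest from the robot's base.

How it is judged:
By the outcome, as a careful person would: the job done as asked, in the order asked, and still so for the second after the job is handed in, with the robot touching nothing.
It also fails if it takes over 131 s, if anything falls off the work surface, if the arm or the gripper's body presses on something with over 40 N, if the wrist force passes 120 N, or if a joint passes its speed limit or range.

ROBOT

A 6-joint arm with a two-finger parallel gripper is mounted at the origin on the work surface. World frame = base frame: x ahead of the robot, y to its left, z up, the work surface at z = 0. Lengths are in mm, angles in rad, forces in N, time in s.
With the tool pointing down it reaches from about 300 to 775 mm from the base axis. Payload 14.6 kg.
Tool frame: the origin (TCP) lies midway between the tips of the shut fingers; the grasp point (between the pads) lies 19 mm behind it; z points along the fingers, y is the line along which they close (so a half turn about z gives the same grasp; the last joint's range is limited). The gripper opens to 94 mm and grips with 3 to 60 N. Pads are 16 mm wide; open, the fingers measure 119 mm over their backs; the gripper's body (75 mm by 177 mm) begins 78 mm behind the grasp point.
Start: joints at [1.097, 0.3, 1.521, -0, 1.321, -0.067], TCP at [217.616, 505.106, 205.446] pointing down, gripper open.
Joint ranges: [-3.03, 3.03], [-0.79, 2.21], [0.23, 2.52], [-1.04, 4.18], [0, 3.07], [-2.55, 2.55]. Speed limits (rad/s): [2.22, 2.22, 2.57, 3.14, 3.14, 3.14].

INTERFACE

Orientations are given as [roll, pitch, yaw] about the fixed x, y, z axes, in that order (R = Rz(yaw) Ry(pitch) Rx(roll)).
In Python, from cell import * gives the robot as it stands. The module is installed in compiled form; this text tells all that it offers.
- The arm moves only by the tool servo_tool, never from a script. Its argument "motion" is a list of rows, each an object of numbers: "wx", "wy", "wz": the turn, a rotation vector about the tool's x, y, z in units of 2 rad (1.0 is 2 rad); "dx", "dy", "dz": the shift along the tool's x, y, z in units of 10 cm (1.0 is 10 cm); "fingers": the closure, from -1 (fully open) to 1 (shut). In form: [{"wx": .., "wy": .., "wz": .., "dx": .., "dy": .., "dz": .., "fingers": ..}, ...]. A call has 1 to 10 rows; each row is the pose to reach, as a shift and turn from the pose commanded when the call began, along the tool's axes at that moment; what a row does not reach only later rows make up. A row lasts 1/10 s, in which the tool goes at most 50 mm and 8.59 degrees, less where a joint would pass 70% of its speed; a pose out of reach is approached as far as the arm can. A call with a number of a shift or a turn outside -1 to 1 is refused whole. A call with a gripper value outside its range is refused whole. The fingers move at their own pace and stop on an object; "newtons" is the grip in N (left out, the last holds). Time passes only in rows, so rows that repeat a pose let the fingers close. It gives the time, the measured TCP pose, the force, the opening and the grip force at its end, in the units of the state.
- read_state(): the state, without advancing time (a new reading comes with each control period).
- camera(name): name is "scene" or "top" or "wrist"; returns a dict with "image" (384x512x3 uint8, red, green, blue), "fx", "fy", "cx", "cy" (pixels), "R" (3x3) and "t" (3): a world point X has camera coordinates R X + t. Camera axes: x right, y down, z forward; pixel columns grow to the right and rows downward; lengths in mm; the calibration is good to about 2 mm. A picture is of the moment at which its call begins. There is no depth.
- sign_off(): hands the job in; it is judged then, once.
Trained networks look in a picture, given as the dict that the camera call returned (one of the last four; its "shot" number tells which), for a name from the list of things; names that differ only in an ending like _2 or _b are one class to them, and where a whole thing is asked for, a point or a joint stands for the part that bears it (a point fixed in the world has none). Each returns a list of dicts, best first, with "conf" (0 to 1); they miss things now and then, are a little off and sometimes report something else, mostly with a low value. They report only what shows in the picture. A call takes as long as a camera call. They do not tell look-alikes from the thing itself.
- spot_in(query, picture): "location" ([column, row] in pixels, amid what is visible of it).
- trace(query, picture): "pixels" (384x512 bool, what is visible of it) and "location" ([column, row] in pixels, amid what is visible of it).
The state is a dict: "clock": time; "joints": joint angles; "qd": joint speeds; "effort": joint torques, N m; "eef_pos": TCP position; "eef_rot": TCP orientation; "wrist_force": force on the tool from outside, world axes, zero at the start; "moment": the same for the moment, N m; "finger_gap": finger opening in mm; "finger_force": force on a finger pad.
Only numpy, scipy, OpenCV 4.12 (cv2) and the standard library are available. Lean on these libraries where they do the work, as an engineer would, in place of code of your own. Each camera call takes 0.05 s, during which the arm holds its last target. There are 200 camera calls.

## Working session

There is one attempt and no reset: what is moved stays moved. The work goes in short steps, Python scripts to look and compute and a tool call to move; the robot and the scene stay as the last step left them, time stands still between calls to the robot, and variables do not carry over. Pictures are saved under pics/ and viewed, at most 14 in all, crops included, and the job is handed in when it is done.

Besides the shell and the picture viewer there is one more tool, called after "Emit:" by a JSON object that holds its "fn" and its "kwargs", one argument or row to a line. servo_tool: Moves the arm, as the interface text tells. Its arguments: {"type":"object","properties":{"motion":{"type":"array","items":{"type":"object","properties":{"wx":{"type":"number"},"wy":{"type":"number"},"wz":{"type":"number"},"dx":{"type":"number"},"dy":{"type":"number"},"dz":{"type":"number"},"fingers":{"type":"number"}}}},"newtons":{"type":"number"}},"required":["motion"]}

```bash
mkdir -p pics; cat > h.py <<'E'
from cell import *
import numpy as np, cv2
def ray(c,px,z):
    d=c["R"].T@np.array([(px[0]-c["cx"])/c["fx"],(px[1]-c["cy"])/c["fy"],1.]); o=-c["R"].T@np.array(c["t"])
    return o+d*(z-o[2])/d[2]
def proj(c,X):
    v=c["R"]@np.array(X,float)+c["t"]; return [c["fx"]*v[0]/v[2]+c["cx"],c["fy"]*v[1]/v[2]+c["cy"]]
def save(c,n): cv2.imwrite("pics/"+n,c["image"][:,:,::-1])
E
python3 - <<'E'
from h import *
a=camera("top");b=camera("scene")
cv2.imwrite("pics/a.png",np.vstack([cv2.resize(a["image"],(400,300)),cv2.resize(b["image"],(400,300))])[:,:,::-1])
save(a,"top.png")
for c,n in((a,"top"),(b,"scene")):
    print(n,"cam at",-c["R"].T@c["t"])
    for q,z in(("bottle_blue",121),("bottle_green",121),("bottle_yellow",121),("disc_blue",7),("disc_green",7),("disc_yellow",7),("jar",36),("mat",4),("dish",3),("caddy",4)):
        for r in trace(q,c)[:4]:
            if r["conf"]>.3:print(q,round(r["conf"],2),np.round(r["location"]),np.round(ray(c,r["location"],z)),r["pixels"].sum())
print(read_state())
E
```

```text
top cam at [429.83216983  -6.10488225 968.92341649]
bottle_blue 0.73 [196. 141.] [638.  90. 121.] 786
bottle_blue 0.34 [200. 160.] [604.  82. 121.] 242
bottle_green 0.73 [214. 177.] [573.  58. 121.] 648
bottle_yellow 0.77 [258. 157.] [607. -21. 121.] 707
disc_blue 0.88 [200. 163.] [620.  95.   7.] 316
disc_green 0.77 [224. 193.] [558.  48.   7.] 328
disc_yellow 0.74 [249. 175.] [594.  -4.   7.] 328
jar 0.82 [222. 152.] [637.  49.  36.] 467
jar 0.68 [226. 264.] [419.  45.  36.] 447
jar 0.63 [173. 257.] [433. 144.  36.] 422
mat 0.83 [115. 211.] [527. 266.   4.] 5977
dish 0.7 [384. 213.] [ 510. -274.    3.] 1670
dish 0.54 [237. 181.] [584.  21.   3.] 6069
scene cam at [1112.92995137  105.64790548  582.79247555]
bottle_blue 0.79 [301. 234.] [709.  95. 121.] 1547
bottle_green 0.7 [280. 196.] [633.  49. 121.] 1212
bottle_yellow 0.97 [245. 210.] [678.  -3. 121.] 1376
bottle_yellow 0.45 [301. 234.] [709.  96. 121.] 1604
disc_blue 0.71 [299. 264.] [682.  98.   7.] 350
disc_yellow 0.52 [244. 240.] [650. -13.   7.] 315
jar 0.95 [335. 177.] [457. 144.  36.] 422
jar 0.8 [272. 234.] [649.  41.  36
[... 158 characters left out ...]
.] [659.  36.   4.] 3863
{'clock': 1.1, 'joints': array([ 1.09741267e+00,  2.99903488e-01,  1.52097772e+00, -2.33564966e-05,
        1.32069807e+00, -6.66126818e-02]), 'qd': array([-0.00071096,  0.00060422, -0.00131835,  0.00144568, -0.00154372,
       -0.00153   ]), 'effort': array([ 3.21360989e-03, -5.31675982e+01, -3.52915800e+01,  7.10026687e-02,
        2.13324639e-02,  1.06410600e-04]), 'eef_pos': array([217.61978212, 505.11505582, 205.45309971]), 'eef_rot': array([3.14158082e+00, 2.34696876e-05, 2.73482746e+00]), 'wrist_force': array([ 0.30055254, -1.06179351,  1.46905839]), 'moment': array([ 0.00112212, -0.02678801, -0.00918306]), 'finger_force': 0.0, 'finger_gap': 93.87876375349659}
```

View pics/top.png

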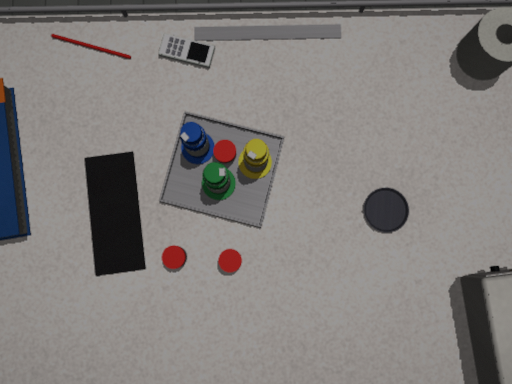

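```bash
python3 - <<'E'
from h import *
c=camera("top");im=c["image"]
np.savez("top.npz",**{k:c[k] for k in("image","fx","fy","cx","cy","R","t")})
cr=im[105:235,150:295];cv2.imwrite("pics/crop.png",cv2.resize(cr,None,fx=4.5,fy=4.5,interpolation=cv2.INTER_CUBIC)[:,:,::-1])
hsv=cv2.cvtColor(im,cv2.COLOR_RGB2HSV)
red=((hsv[...,0]<8)|(hsv[...,0]>172))&(hsv[...,1]>150)&(hsv[...,2]>90)
n,l,s,ce=cv2.connectedComponentsWithStats(red.astype(np.uint8))
for i in range(1,n):
    if s[i,4]>150:print("red",s[i],ce[i],ray(c,ce[i],38))
blk=(im.max(2)<45).astype(np.uint8);n,l,s,ce=cv2.connectedComponentsWithStats(cv2.morphologyEx(blk,cv2.MORPH_OPEN,np.ones((3,3),np.uint8)))
for i in range(1,n):
    if s[i,4]>800:
        cnt=cv2.findContours((l==i).astype(np.uint8),0,2)[0][0];r=cv2.minAreaRect(cnt);print("blk",s[i],r,ray(c,r[0],4),[np.round(ray(c,p,4)[:2]) for p in cv2.boxPoints(r)])
for r in trace("dish",c)[:1]:
    cnt=cv2.findContours(r["pixels"].astype(np.uint8),0,2)[0];cnt=max(cnt,key=len);e=cv2.fitEllipse(cnt);print("dish",e,ray(c,e[0],6))
E
```

```text
red [ 52  34  79  24 202] [90.81683168 45.73762376] [859.88211193 309.09213299  38.        ]
red [214 140  22  22 392] [224.37244898 150.60459184] [638.24331692  43.63928852  38.        ]
red [162 246  23  23 422] [173.28436019 256.86492891] [433.74963919 144.31616797  38.        ]
red [218 249  23  23 406] [229.58374384 260.27093596] [424.6963534   37.13889971  38.        ]
blk [ 457   26   55   53 1406] ((479.3735656738281, 57.92497634887695), (52.42572784423828, 40.38962173461914), 46.636573791503906) [ 831.7996158  -491.52739991    4.        ] [array([ 845., -424.]), array([ 905., -491.]), array([ 819., -559.]), array([ 760., -492.])]
blk [  85  152   60  123 5767] ((114.23834228515625, 213.13522338867188), (118.66627502441406, 49.557228088378906), 84.20720672607422) [523.42669646 267.33959558   4.        ] [array([640., 331.]), array([648., 231.]), array([410., 206.]), array([403., 302.])]
blk [ 461  277   39  107 2101] ((479.7115478515625, 330.13568115234375), (110.73867797851562, 20.558183670043945), 80.23822784423828) [ 277.71322754 -446.03017143    4.        ] [array([ 380., -416.]), array([ 386., -457.]), array([ 178., -475.]), array([ 173., -436.])]
dish ((385.42657470703125, 210.003662109375), (42.70631790161133, 44.707298278808594), 124.19122314453125) [ 516.70764376 -275.13505929    6.        ]
```

View pics/crop.png

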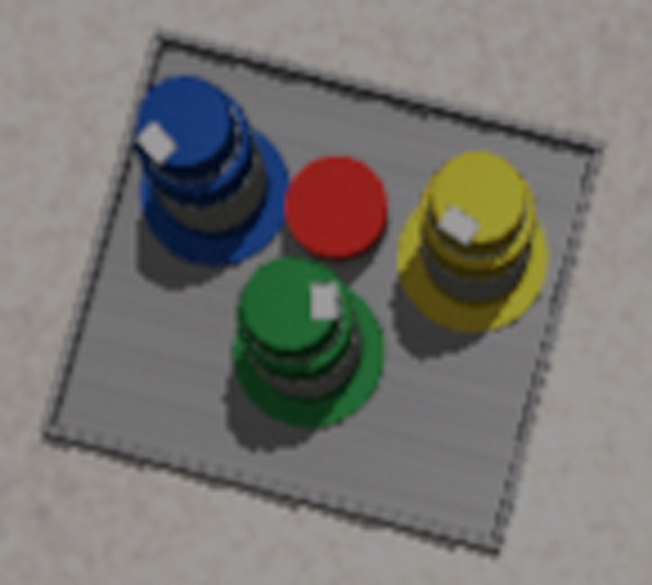

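The top crop shows three look-alike lids at top-image pixels (224,151), (173,257) and (230,260). I choose the one at (224,151): it is farthest from the base and boxed in by the bottles, with blue left, yellow right and green on the robot's side.

```bash
python3 - <<'E'
from h import *
from scipy.optimize import least_squares
c=dict(np.load("top.npz"))
P=[((60+30-60)/1,60,128,191.6,132.1),(30,-60,128,255.8,148.1),(-30,0,128,214.7,172.8),(30,0,40,224.5,150.8),
(95,105,15,185.6,113),(95,-105,15,283.8,137.4),(-95,-105,15,260.4,227.4),(-95,105,15,160.2,202.1)]
def W(p,a): 
    co,si=np.cos(p[2]),np.sin(p[2]);return [p[0]+co*a[0]-si*a[1],p[1]+si*a[0]+co*a[1],a[2]]
f=lambda p:np.concatenate([np.array(proj(c,W(p,a)))-a[3:] for a in P])
s=least_squares(f,[600,35,-.27]);print(s.x,np.round(s.fun.reshape(-1,2),1))
for n,a in zip(("blue","yellow","green","jar"),P):print(n,np.round(W(s.x,a),1),"from own pixel",np.round(ray(c,a[3:],a[2]),1))
E
```

```text
[ 6.06805977e+02  4.89799424e+01 -2.73876582e-01] [[-1.1  0.6]
 [-0.   1.1]
 [-0.3  0.4]
 [ 1.3  0.8]
 [-1.  -1.7]
 [ 1.1 -1. ]
 [ 1.4  0.2]
 [-1.1 -0.8]]
blue [651.9  98.6 128. ] from own pixel [653.   96.6 128. ]
yellow [619.5 -16.9 128. ] from own pixel [621.4 -17.  128. ]
green [577.9  57.1 128. ] from own pixel [578.6  56.5 128. ]
jar [635.7  40.9  40. ] from own pixel [637.4  43.3  40. ]
```

Emit:
{"fn": "servo_tool", "kwargs": {
  "motion": [
    {"wz": -0.07},
    {"wz": -0.14},
    {"wz": -0.2034},
    {"wz": -0.2034,"dy": -0.3},
    {"wz": -0.2034,"dy": -0.6,"dx": -0.3},
    {"wz": -0.2034,"dy": -1,"dx": -0.7},
    {"wz": -0.2034,"dy": -1,"dx": -1},
    {"wz": -0.2034,"dy": -1,"dx": -1}
  ]
}}

```text
schema error: expected keys wx, wy, wz, dx, dy, dz, fingers
```

Emit:
{"fn": "servo_tool", "kwargs": {
  "motion": [
    {"wx": 0,"wy": 0,"wz": -0.07,"dx": 0,"dy": 0,"dz": 0,"fingers": -1},
    {"wx": 0,"wy": 0,"wz": -0.14,"dx": 0,"dy": 0,"dz": 0,"fingers": -1},
    {"wx": 0,"wy": 0,"wz": -0.2034,"dx": 0,"dy": 0,"dz": 0,"fingers": -1},
    {"wx": 0,"wy": 0,"wz": -0.2034,"dx": 0,"dy": 0,"dz": 0,"fingers": -1}
  ]
}}

```text
clock: 1.6
eef_pos: [217.6, 505.1, 205.5]
eef_rot: [3.142, 0.0, -3.14]
wrist_force: [-0.1, 0.2, 0.2]
finger_gap: 94.1
finger_force: 0.0
```

Emit:
{"fn": "servo_tool", "kwargs": {
  "motion": [
    {"wx": 0,"wy": 0,"wz": 0,"dx": -0.2,"dy": -0.2,"dz": 0,"fingers": -1},
    {"wx": 0,"wy": 0,"wz": 0,"dx": -0.5,"dy": -0.5,"dz": 0,"fingers": -1},
    {"wx": 0,"wy": 0,"wz": 0,"dx": -0.8,"dy": -0.8,"dz": 0,"fingers": -1},
    {"wx": 0,"wy": 0,"wz": 0,"dx": -1,"dy": -1,"dz": 0,"fingers": -1}
  ]
}}

```text
clock: 2.0
eef_pos: [319.0, 403.4, 205.5]
eef_rot: [-3.142, 0.0, 3.136]
wrist_force: [1.2, -0.0, 0.3]
finger_gap: 94.0
finger_force: 0.0
```

Emit:
{"fn": "servo_tool", "kwargs": {
  "motion": [
    {"wx": 0,"wy": 0,"wz": 0,"dx": -0.3,"dy": -0.3,"dz": 0,"fingers": -1},
    {"wx": 0,"wy": 0,"wz": 0,"dx": -0.6,"dy": -0.6,"dz": 0,"fingers": -1},
    {"wx": 0,"wy": 0,"wz": 0,"dx": -1,"dy": -1,"dz": 0,"fingers": -1},
    {"wx": 0,"wy": 0,"wz": 0,"dx": -1,"dy": -1,"dz": 0,"fingers": -1}
  ]
}}

```text
clock: 2.4
eef_pos: [420.3, 302.0, 205.5]
eef_rot: [-3.141, 0.001, 3.133]
wrist_force: [-0.3, 0.3, -0.4]
finger_gap: 93.9
finger_force: 0.0
```

Emit:
{"fn": "servo_tool", "kwargs": {
  "motion": [
    {"wx": 0,"wy": 0,"wz": 0,"dx": -0.3,"dy": -0.3,"dz": 0,"fingers": -1},
    {"wx": 0,"wy": 0,"wz": 0,"dx": -0.7,"dy": -0.6,"dz": 0,"fingers": -1},
    {"wx": 0,"wy": 0,"wz": 0,"dx": -1,"dy": -1,"dz": 0,"fingers": -1}
  ]
}}

```text
clock: 2.7
eef_pos: [518.8, 204.8, 205.4]
eef_rot: [3.141, 0.0, 3.139]
wrist_force: [0.5, -0.1, 0.0]
finger_gap: 93.9
finger_force: 0.0
```

Emit:
{"fn": "servo_tool", "kwargs": {
  "motion": [
    {"wx": 0,"wy": 0,"wz": 0,"dx": -0.3,"dy": -0.3,"dz": 0,"fingers": -1},
    {"wx": 0,"wy": 0,"wz": 0,"dx": -0.7,"dy": -0.6,"dz": 0,"fingers": -1},
    {"wx": 0,"wy": 0,"wz": 0,"dx": -1,"dy": -1,"dz": 0,"fingers": -1},
    {"wx": 0,"wy": 0,"wz": 0,"dx": -1,"dy": -1,"dz": 0,"fingers": -1},
    {"wx": 0,"wy": 0,"wz": 0,"dx": -1,"dy": -1,"dz": 0,"fingers": -1}
  ]
}}

```text
clock: 3.2
eef_pos: [617.6, 105.0, 204.9]
eef_rot: [3.141, -0.001, 3.138]
wrist_force: [-0.7, 0.2, 0.1]
finger_gap: 93.6
finger_force: 0.0
```

```bash
python3 - <<'E'
from h import *
s=read_state();print(s["eef_pos"],s["eef_rot"])
c=camera("wrist");save(c,"w1.png")
for q,z in(("bottle_blue",128),("bottle_green",128),("bottle_yellow",128),("jar",40)):
    for r in trace(q,c)[:2]:print(q,r["conf"],r["location"],ray(c,r["location"],z))
E
```

```text
[617.58287768 105.00501627 204.88458507] [ 3.14144374e+00 -9.29545745e-04  3.13773950e+00]
bottle_blue 0.97 [252.7, 216.6] [637.07449872  99.67083257 128.        ]
bottle_green 0.82 [213.2, 156.2] [575.92903428  62.74391157 128.        ]
bottle_yellow 0.86 [147.7, 189.8] [608.62743051  -3.12243564 128.        ]
jar 0.71 [213.1, 193.5] [637.23083005  45.75620664  40.        ]
jar 0.67 [253.9, 214.9] [667.50089432  99.43418371  40.        ]
```

View pics/w1.png

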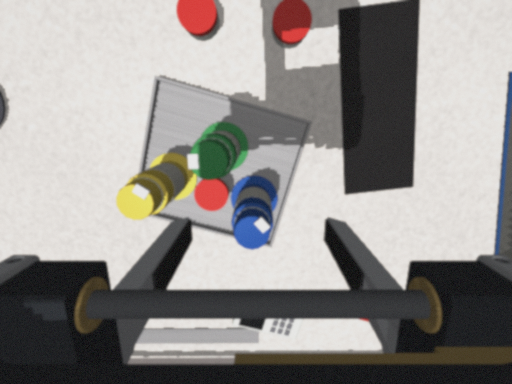

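The wrist view shows the blue cap at about (252,230), yellow (138,200), green (211,157) and the jar lid at (212,193), so the jar sits between the bottles as described. Next I check cap positions from these pixels.

```bash
python3 - <<'E'
from h import *
c=camera("wrist")
for n,p,z in(("blue",(252,230),128),("yellow",(138,200),128),("green",(211,157),128),("jar",(212,193),40),("c1",(157,78),15),("c2",(310,122),15),("m1",(419,1),4),("m2",(413,186),4),("m3",(345,193),4)):print(n,np.round(ray(c,p,z),1))
E
```

```text
blue [651.7 100.3 128. ]
yellow [619.5 -13.  128. ]
green [576.7  61.6 128. ]
jar [636.9  45.6  40. ]
c1 [491.9 -22.   15. ]
c2 [546.1 175.5  15. ]
m1 [402.7 303.7   4. ]
m2 [636.3 331.7   4. ]
m3 [646.9 233.8   4. ]
```

Emit:
{"fn": "servo_tool", "kwargs": {
  "motion": [
    {"wx": 0,"wy": 0,"wz": 0,"dx": -0.15,"dy": -0.03,"dz": 0,"fingers": -0.8},
    {"wx": 0,"wy": 0,"wz": 0,"dx": -0.344,"dy": -0.06,"dz": 0,"fingers": -0.8},
    {"wx": 0,"wy": 0,"wz": 0,"dx": -0.344,"dy": -0.06,"dz": 0.1,"fingers": -0.8},
    {"wx": 0,"wy": 0,"wz": 0,"dx": -0.344,"dy": -0.06,"dz": 0.35,"fingers": -0.8},
    {"wx": 0,"wy": 0,"wz": 0,"dx": -0.344,"dy": -0.06,"dz": 0.7,"fingers": -0.8},
    {"wx": 0,"wy": 0,"wz": 0,"dx": -0.344,"dy": -0.06,"dz": 1,"fingers": -0.8}
  ]
}}

```text
clock: 4.1
eef_pos: [650.9, 99.7, 103.6]
eef_rot: [-3.142, -0.001, -3.141]
wrist_force: [0.7, 1.0, -0.5]
finger_gap: 84.9
finger_force: 0.0
```

Emit:
{"fn": "servo_tool", "kwargs": {
  "motion": [
    {"wx": 0,"wy": 0,"wz": 0,"dx": 0,"dy": 0,"dz": 0.25,"fingers": -0.8},
    {"wx": 0,"wy": 0,"wz": 0,"dx": 0,"dy": 0,"dz": 0.48,"fingers": -0.8},
    {"wx": 0,"wy": 0,"wz": 0,"dx": 0,"dy": 0,"dz": 0.48,"fingers": -0.8}
  ]
}}

```text
clock: 4.4
eef_pos: [649.7, 99.5, 54.0]
eef_rot: [-3.141, -0.006, -3.141]
wrist_force: [0.4, 0.8, 0.7]
finger_gap: 84.6
finger_force: 0.0
```

Emit:
{"fn": "servo_tool", "kwargs": {
  "motion": [
    {"wx": 0,"wy": 0,"wz": 0,"dx": 0,"dy": 0,"dz": 0,"fingers": 0},
    {"wx": 0,"wy": 0,"wz": 0,"dx": 0,"dy": 0,"dz": 0,"fingers": 0.2},
    {"wx": 0,"wy": 0,"wz": 0,"dx": 0,"dy": 0,"dz": 0,"fingers": 0.2},
    {"wx": 0,"wy": 0,"wz": 0,"dx": 0,"dy": 0,"dz": 0,"fingers": 0.2},
    {"wx": 0,"wy": 0,"wz": 0,"dx": 0,"dy": 0,"dz": 0,"fingers": 0.2}
  ],
  "newtons": 20
}}

```text
clock: 4.9
eef_pos: [652.2, 99.1, 58.0]
eef_rot: [-3.142, 0.001, 3.142]
wrist_force: [0.0, -0.4, -0.7]
finger_gap: 48.0
finger_force: 7.7
```

Emit:
{"fn": "servo_tool", "kwargs": {
  "motion": [
    {"wx": 0,"wy": 0,"wz": 0,"dx": 0,"dy": 0,"dz": 0,"fingers": 0.5},
    {"wx": 0,"wy": 0,"wz": 0,"dx": 0,"dy": 0,"dz": 0,"fingers": 0.5},
    {"wx": 0,"wy": 0,"wz": 0,"dx": 0,"dy": 0,"dz": -0.08,"fingers": 0.5},
    {"wx": 0,"wy": 0,"wz": 0,"dx": 0,"dy": 0,"dz": -0.25,"fingers": 0.5},
    {"wx": 0,"wy": 0,"wz": 0,"dx": 0,"dy": 0,"dz": -0.45,"fingers": 0.5},
    {"wx": 0,"wy": 0,"wz": 0,"dx": 0,"dy": 0,"dz": -0.6,"fingers": 0.5},
    {"wx": 0,"wy": 0,"wz": 0,"dx": 0,"dy": 0,"dz": -0.6,"fingers": 0.5}
  ]
}}

```text
clock: 5.6
eef_pos: [652.9, 99.2, 119.8]
eef_rot: [3.141, 0.003, -3.142]
wrist_force: [-0.0, 0.2, -2.5]
finger_gap: 47.7
finger_force: 20.0
```

Emit:
{"fn": "servo_tool", "kwargs": {
  "motion": [
    {"wx": 0,"wy": 0,"wz": 0,"dx": 0.02,"dy": 0.08,"dz": 0,"fingers": 0.5},
    {"wx": 0,"wy": 0,"wz": 0,"dx": 0.08,"dy": 0.25,"dz": 0,"fingers": 0.5},
    {"wx": 0,"wy": 0,"wz": 0,"dx": 0.14,"dy": 0.45,"dz": 0,"fingers": 0.5},
    {"wx": 0,"wy": 0,"wz": 0,"dx": 0.2,"dy": 0.65,"dz": 0,"fingers": 0.5},
    {"wx": 0,"wy": 0,"wz": 0,"dx": 0.26,"dy": 0.85,"dz": 0,"fingers": 0.5},
    {"wx": 0,"wy": 0,"wz": 0,"dx": 0.3,"dy": 1,"dz": 0,"fingers": 0.5}
  ]
}}

```text
clock: 6.2
eef_pos: [620.7, 201.4, 116.5]
eef_rot: [-3.141, -0.002, -3.14]
wrist_force: [0.1, 0.8, -1.7]
finger_gap: 47.8
finger_force: 20.0
```

Emit:
{"fn": "servo_tool", "kwargs": {
  "motion": [
    {"wx": 0,"wy": 0,"wz": 0,"dx": 0.06,"dy": 0.2,"dz": 0,"fingers": 0.5},
    {"wx": 0,"wy": 0,"wz": 0,"dx": 0.12,"dy": 0.4,"dz": 0,"fingers": 0.5},
    {"wx": 0,"wy": 0,"wz": 0,"dx": 0.18,"dy": 0.6,"dz": 0,"fingers": 0.5},
    {"wx": 0,"wy": 0,"wz": 0,"dx": 0.23,"dy": 0.73,"dz": 0,"fingers": 0.5},
    {"wx": 0,"wy": 0,"wz": 0,"dx": 0.23,"dy": 0.775,"dz": 0,"fingers": 0.5},
    {"wx": 0,"wy": 0,"wz": 0,"dx": 0.23,"dy": 0.775,"dz": 0,"fingers": 0.5},
    {"wx": 0,"wy": 0,"wz": 0,"dx": 0.23,"dy": 0.775,"dz": 0,"fingers": 0.5}
  ]
}}

```text
clock: 6.9
eef_pos: [599.2, 276.0, 117.3]
eef_rot: [-3.141, -0.0, 3.141]
wrist_force: [-0.0, 0.2, -2.4]
finger_gap: 48.1
finger_force: 20.0
```

Held well. Lower onto the mat (62.3 down), settle, release, rise.

Emit:
{"fn": "servo_tool", "kwargs": {
  "motion": [
    {"wx": 0,"wy": 0,"wz": 0,"dx": 0,"dy": 0,"dz": 0.2,"fingers": 0.5},
    {"wx": 0,"wy": 0,"wz": 0,"dx": 0,"dy": 0,"dz": 0.4,"fingers": 0.5},
    {"wx": 0,"wy": 0,"wz": 0,"dx": 0,"dy": 0,"dz": 0.52,"fingers": 0.5},
    {"wx": 0,"wy": 0,"wz": 0,"dx": 0,"dy": 0,"dz": 0.58,"fingers": 0.5},
    {"wx": 0,"wy": 0,"wz": 0,"dx": 0,"dy": 0,"dz": 0.61,"fingers": 0.5},
    {"wx": 0,"wy": 0,"wz": 0,"dx": 0,"dy": 0,"dz": 0.622,"fingers": 0.5},
    {"wx": 0,"wy": 0,"wz": 0,"dx": 0,"dy": 0,"dz": 0.622,"fingers": 0.5},
    {"wx": 0,"wy": 0,"wz": 0,"dx": 0,"dy": 0,"dz": 0.622,"fingers": 0.5}
  ]
}}

```text
clock: 7.7
eef_pos: [599.3, 276.7, 55.9]
eef_rot: [3.141, 0.001, -3.142]
wrist_force: [0.1, -0.0, -2.9]
finger_gap: 47.5
finger_force: 20.0
```

Emit:
{"fn": "servo_tool", "kwargs": {
  "motion": [
    {"wx": 0,"wy": 0,"wz": 0,"dx": 0,"dy": 0,"dz": 0,"fingers": -0.1},
    {"wx": 0,"wy": 0,"wz": 0,"dx": 0,"dy": 0,"dz": 0,"fingers": -0.3},
    {"wx": 0,"wy": 0,"wz": 0,"dx": 0,"dy": 0,"dz": 0,"fingers": -0.6},
    {"wx": 0,"wy": 0,"wz": 0,"dx": 0,"dy": 0,"dz": 0,"fingers": -0.7},
    {"wx": 0,"wy": 0,"wz": 0,"dx": 0,"dy": 0,"dz": -0.1,"fingers": -0.7},
    {"wx": 0,"wy": 0,"wz": 0,"dx": 0,"dy": 0,"dz": -0.4,"fingers": -0.7},
    {"wx": 0,"wy": 0,"wz": 0,"dx": 0,"dy": 0,"dz": -0.8,"fingers": -0.7},
    {"wx": 0,"wy": 0,"wz": 0,"dx": 0,"dy": 0,"dz": -1,"fingers": -0.7}
  ]
}}

```text
clock: 8.5
eef_pos: [599.9, 277.0, 159.8]
eef_rot: [3.14, 0.004, 3.142]
wrist_force: [0.2, -1.0, 0.9]
finger_gap: 79.8
finger_force: 0.0
```

```bash
python3 - <<'E'
from h import *
s=read_state();print(s["eef_pos"])
c=camera("top");save(c,"t2.png")
for r in trace("bottle_blue",c)[:1]:print(r["location"],ray(c,r["location"],125))
print([np.round(proj(c,(599,276.5,z))) for z in (4,125)])
E
```

```text
[599.85168627 276.96830289 159.76850697]
[104.8, 176.7] [576.5960423  250.47603353 125.        ]
[array([110., 176.]), array([ 90., 165.])]
```

View pics/t2.png

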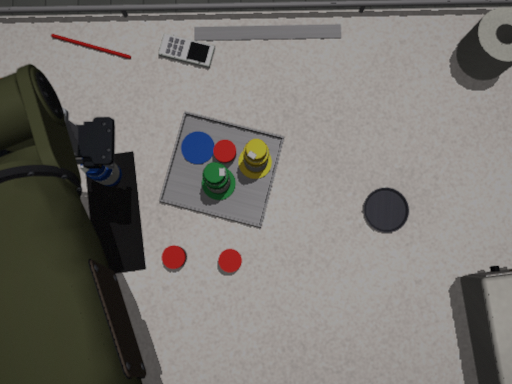

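The picture shows blue standing on the mat at (105,177), and its bare disc at (198,148). On to green.

Emit:
{"fn": "servo_tool", "kwargs": {
  "motion": [
    {"wx": 0,"wy": 0,"wz": 0,"dx": 0.02,"dy": -0.2,"dz": 0,"fingers": -0.7},
    {"wx": 0,"wy": 0,"wz": 0,"dx": 0.05,"dy": -0.6,"dz": 0,"fingers": -0.7},
    {"wx": 0,"wy": 0,"wz": 0,"dx": 0.1,"dy": -1,"dz": 0,"fingers": -0.7}
  ]
}}

```text
clock: 8.9
eef_pos: [588.3, 175.7, 154.0]
eef_rot: [-3.141, -0.002, -3.14]
wrist_force: [1.3, -0.3, -0.2]
finger_gap: 79.8
finger_force: 0.0
```

Emit:
{"fn": "servo_tool", "kwargs": {
  "motion": [
    {"wx": 0,"wy": 0,"wz": 0,"dx": 0.04,"dy": -0.4,"dz": 0,"fingers": -0.7},
    {"wx": 0,"wy": 0,"wz": 0,"dx": 0.08,"dy": -0.75,"dz": 0,"fingers": -0.7},
    {"wx": 0,"wy": 0,"wz": 0,"dx": 0.1,"dy": -1,"dz": 0,"fingers": -0.7}
  ]
}}

```text
clock: 9.2
eef_pos: [578.2, 74.5, 154.5]
eef_rot: [-3.141, -0.001, 3.141]
wrist_force: [-0.5, -0.1, -0.7]
finger_gap: 80.0
finger_force: 0.0
```

Emit:
{"fn": "servo_tool", "kwargs": {
  "motion": [
    {"wx": 0,"wy": 0,"wz": 0,"dx": 0.015,"dy": -0.175,"dz": 0,"fingers": -0.7},
    {"wx": 0,"wy": 0,"wz": 0,"dx": 0.015,"dy": -0.175,"dz": 0,"fingers": -0.7},
    {"wx": 0,"wy": 0,"wz": 0,"dx": 0.015,"dy": -0.175,"dz": 0,"fingers": -0.7},
    {"wx": 0,"wy": 0,"wz": 0,"dx": 0.015,"dy": -0.175,"dz": 0,"fingers": -0.7}
  ]
}}

```text
clock: 9.6
eef_pos: [577.5, 60.1, 155.0]
eef_rot: [3.141, -0.0, -3.141]
wrist_force: [0.2, -0.1, -0.1]
finger_gap: 79.9
finger_force: 0.0
```

```bash
python3 - <<'E'
from h import *
c=dict(np.load("top.npz"));im=cv2.imread("pics/t2.png")[:,:,::-1]
hsv=cv2.cvtColor(np.ascontiguousarray(im),cv2.COLOR_RGB2HSV)
m=((hsv[...,0]>105)&(hsv[...,0]<130)&(hsv[...,1]>120)).astype(np.uint8)
n,l,s,ce=cv2.connectedComponentsWithStats(m)
for i in range(1,n):
    if s[i,4]>300:print(s[i],ray(c,ce[i],7))
s=read_state();print(s["clock"],s["eef_pos"],s["eef_rot"])
E
```

```text
[181 132  33  32 833] [653.12976737 100.17721112   7.        ]
9.6 [577.51062591  60.11253887 154.99725499] [ 3.14148597e+00 -3.24248149e-04 -3.14057488e+00]
```

Emit:
{"fn": "servo_tool", "kwargs": {
  "motion": [
    {"wx": 0,"wy": 0,"wz": 0,"dx": 0,"dy": -0.01,"dz": 0.2,"fingers": -0.7},
    {"wx": 0,"wy": 0,"wz": 0,"dx": 0,"dy": -0.01,"dz": 0.5,"fingers": -0.7},
    {"wx": 0,"wy": 0,"wz": 0,"dx": 0,"dy": -0.01,"dz": 0.8,"fingers": -0.7},
    {"wx": 0,"wy": 0,"wz": 0,"dx": 0,"dy": -0.01,"dz": 0.975,"fingers": -0.7},
    {"wx": 0,"wy": 0,"wz": 0,"dx": 0,"dy": -0.01,"dz": 0.975,"fingers": -0.7},
    {"wx": 0,"wy": 0,"wz": 0,"dx": 0,"dy": -0.01,"dz": 0.975,"fingers": -0.7}
  ]
}}

```text
clock: 10.2
eef_pos: [577.8, 58.8, 58.3]
eef_rot: [3.142, 0.0, -3.141]
wrist_force: [-0.4, 0.4, 0.3]
finger_gap: 79.5
finger_force: 0.0
```

Emit:
{"fn": "servo_tool", "kwargs": {
  "motion": [
    {"wx": 0,"wy": 0,"wz": 0,"dx": 0,"dy": 0,"dz": 0,"fingers": 0},
    {"wx": 0,"wy": 0,"wz": 0,"dx": 0,"dy": 0,"dz": 0,"fingers": 0.2},
    {"wx": 0,"wy": 0,"wz": 0,"dx": 0,"dy": 0,"dz": 0,"fingers": 0.5},
    {"wx": 0,"wy": 0,"wz": 0,"dx": 0,"dy": 0,"dz": 0,"fingers": 0.5},
    {"wx": 0,"wy": 0,"wz": 0,"dx": 0,"dy": 0,"dz": 0,"fingers": 0.5},
    {"wx": 0,"wy": 0,"wz": 0,"dx": 0,"dy": 0,"dz": 0,"fingers": 0.5},
    {"wx": 0,"wy": 0,"wz": 0,"dx": 0,"dy": 0,"dz": 0,"fingers": 0.5},
    {"wx": 0,"wy": 0,"wz": 0,"dx": 0,"dy": 0,"dz": 0,"fingers": 0.5}
  ]
}}

```text
clock: 11.0
eef_pos: [577.7, 58.1, 58.0]
eef_rot: [3.142, 0.0, 3.142]
wrist_force: [0.2, -0.7, 4.0]
finger_gap: 47.8
finger_force: 20.0
```

Emit:
{"fn": "servo_tool", "kwargs": {
  "motion": [
    {"wx": 0,"wy": 0,"wz": 0,"dx": 0,"dy": 0,"dz": -0.08,"fingers": 0.5},
    {"wx": 0,"wy": 0,"wz": 0,"dx": 0,"dy": 0,"dz": -0.25,"fingers": 0.5},
    {"wx": 0,"wy": 0,"wz": 0,"dx": 0,"dy": 0,"dz": -0.45,"fingers": 0.5},
    {"wx": 0,"wy": 0,"wz": 0,"dx": 0,"dy": 0,"dz": -0.6,"fingers": 0.5},
    {"wx": 0,"wy": 0,"wz": 0,"dx": 0,"dy": 0,"dz": -0.6,"fingers": 0.5}
  ]
}}

```text
clock: 11.5
eef_pos: [578.3, 58.2, 119.8]
eef_rot: [3.142, 0.003, -3.142]
wrist_force: [1.0, -0.5, -1.9]
finger_gap: 47.8
finger_force: 20.0
```

Emit:
{"fn": "servo_tool", "kwargs": {
  "motion": [
    {"wx": 0,"wy": 0,"wz": 0,"dx": 0.03,"dy": 0.08,"dz": 0,"fingers": 0.5},
    {"wx": 0,"wy": 0,"wz": 0,"dx": 0.08,"dy": 0.25,"dz": 0,"fingers": 0.5},
    {"wx": 0,"wy": 0,"wz": 0,"dx": 0.14,"dy": 0.45,"dz": 0,"fingers": 0.5},
    {"wx": 0,"wy": 0,"wz": 0,"dx": 0.2,"dy": 0.65,"dz": 0,"fingers": 0.5},
    {"wx": 0,"wy": 0,"wz": 0,"dx": 0.26,"dy": 0.85,"dz": 0,"fingers": 0.5},
    {"wx": 0,"wy": 0,"wz": 0,"dx": 0.32,"dy": 1,"dz": 0,"fingers": 0.5}
  ]
}}

```text
clock: 12.1
eef_pos: [544.4, 159.5, 116.6]
eef_rot: [-3.141, -0.002, -3.141]
wrist_force: [0.7, 0.4, -2.2]
finger_gap: 48.1
finger_force: 20.0
```

Emit:
{"fn": "servo_tool", "kwargs": {
  "motion": [
    {"wx": 0,"wy": 0,"wz": 0,"dx": 0.06,"dy": 0.2,"dz": 0,"fingers": 0.5},
    {"wx": 0,"wy": 0,"wz": 0,"dx": 0.12,"dy": 0.4,"dz": 0,"fingers": 0.5},
    {"wx": 0,"wy": 0,"wz": 0,"dx": 0.18,"dy": 0.6,"dz": 0,"fingers": 0.5},
    {"wx": 0,"wy": 0,"wz": 0,"dx": 0.21,"dy": 0.8,"dz": 0,"fingers": 0.5},
    {"wx": 0,"wy": 0,"wz": 0,"dx": 0.21,"dy": 0.95,"dz": 0,"fingers": 0.5},
    {"wx": 0,"wy": 0,"wz": 0,"dx": 0.21,"dy": 1,"dz": 0,"fingers": 0.5}
  ]
}}

```text
clock: 12.7
eef_pos: [524.1, 259.4, 117.2]
eef_rot: [-3.141, -0.001, -3.14]
wrist_force: [-0.2, -0.1, -2.8]
finger_gap: 47.8
finger_force: 20.0
```

Emit:
{"fn": "servo_tool", "kwargs": {
  "motion": [
    {"wx": 0,"wy": 0,"wz": 0,"dx": 0,"dy": 0.1,"dz": 0,"fingers": 0.5},
    {"wx": 0,"wy": 0,"wz": 0,"dx": 0,"dy": 0.1,"dz": 0,"fingers": 0.5},
    {"wx": 0,"wy": 0,"wz": 0,"dx": 0,"dy": 0.1,"dz": 0.2,"fingers": 0.5},
    {"wx": 0,"wy": 0,"wz": 0,"dx": 0,"dy": 0.1,"dz": 0.4,"fingers": 0.5},
    {"wx": 0,"wy": 0,"wz": 0,"dx": 0,"dy": 0.1,"dz": 0.52,"fingers": 0.5},
    {"wx": 0,"wy": 0,"wz": 0,"dx": 0,"dy": 0.1,"dz": 0.58,"fingers": 0.5},
    {"wx": 0,"wy": 0,"wz": 0,"dx": 0,"dy": 0.1,"dz": 0.6,"fingers": 0.5},
    {"wx": 0,"wy": 0,"wz": 0,"dx": 0,"dy": 0.1,"dz": 0.6,"fingers": 0.5},
    {"wx": 0,"wy": 0,"wz": 0,"dx": 0,"dy": 0.1,"dz": 0.6,"fingers": 0.5}
  ]
}}

```text
clock: 13.6
eef_pos: [524.9, 268.2, 58.5]
eef_rot: [3.141, 0.001, 3.142]
wrist_force: [-0.9, 0.3, -1.5]
finger_gap: 47.7
finger_force: 20.0
```

Emit:
{"fn": "servo_tool", "kwargs": {
  "motion": [
    {"wx": 0,"wy": 0,"wz": 0,"dx": 0,"dy": 0,"dz": 0.02,"fingers": 0.5},
    {"wx": 0,"wy": 0,"wz": 0,"dx": 0,"dy": 0,"dz": 0.025,"fingers": 0.5},
    {"wx": 0,"wy": 0,"wz": 0,"dx": 0,"dy": 0,"dz": 0.025,"fingers": 0.5},
    {"wx": 0,"wy": 0,"wz": 0,"dx": 0,"dy": 0,"dz": 0.025,"fingers": -0.1},
    {"wx": 0,"wy": 0,"wz": 0,"dx": 0,"dy": 0,"dz": 0.025,"fingers": -0.3},
    {"wx": 0,"wy": 0,"wz": 0,"dx": 0,"dy": 0,"dz": 0.025,"fingers": -0.6},
    {"wx": 0,"wy": 0,"wz": 0,"dx": 0,"dy": 0,"dz": 0.025,"fingers": -0.7},
    {"wx": 0,"wy": 0,"wz": 0,"dx": 0,"dy": 0,"dz": 0.025,"fingers": -0.7}
  ]
}}

```text
clock: 14.4
eef_pos: [524.5, 268.1, 55.3]
eef_rot: [3.142, 0.0, -3.142]
wrist_force: [-0.2, 0.9, -0.5]
finger_gap: 79.0
finger_force: 0.0
```

Emit:
{"fn": "servo_tool", "kwargs": {
  "motion": [
    {"wx": 0,"wy": 0,"wz": 0,"dx": 0,"dy": 0,"dz": -0.1,"fingers": -0.7},
    {"wx": 0,"wy": 0,"wz": 0,"dx": 0,"dy": 0,"dz": -0.4,"fingers": -0.7},
    {"wx": 0,"wy": 0,"wz": 0,"dx": 0,"dy": 0,"dz": -0.8,"fingers": -0.7},
    {"wx": 0,"wy": 0,"wz": 0,"dx": 0,"dy": 0,"dz": -1,"fingers": -0.7},
    {"wx": 0,"wy": 0,"wz": 0,"dx": 0,"dy": -0.2,"dz": -1,"fingers": -0.7},
    {"wx": 0,"wy": 0,"wz": 0,"dx": 0,"dy": -0.6,"dz": -1,"fingers": -0.7},
    {"wx": 0,"wy": 0,"wz": 0,"dx": 0,"dy": -1,"dz": -1,"fingers": -0.7}
  ]
}}

```text
clock: 15.1
eef_pos: [524.3, 167.3, 156.1]
eef_rot: [3.141, 0.001, -3.14]
wrist_force: [0.2, -0.0, 0.4]
finger_gap: 79.9
finger_force: 0.0
```

Emit:
{"fn": "servo_tool", "kwargs": {
  "motion": [
    {"wx": 0,"wy": 0,"wz": 0,"dx": -0.15,"dy": -0.35,"dz": 0,"fingers": -0.7},
    {"wx": 0,"wy": 0,"wz": 0,"dx": -0.35,"dy": -0.7,"dz": 0,"fingers": -0.7},
    {"wx": 0,"wy": 0,"wz": 0,"dx": -0.5,"dy": -1,"dz": 0,"fingers": -0.7}
  ]
}}

```text
clock: 15.4
eef_pos: [575.3, 66.3, 156.3]
eef_rot: [-3.142, 0.001, 3.141]
wrist_force: [0.4, 0.3, -0.4]
finger_gap: 79.6
finger_force: 0.0
```

Emit:
{"fn": "servo_tool", "kwargs": {
  "motion": [
    {"wx": 0,"wy": 0,"wz": 0,"dx": -0.2,"dy": -0.35,"dz": 0,"fingers": -0.7},
    {"wx": 0,"wy": 0,"wz": 0,"dx": -0.4,"dy": -0.65,"dz": 0,"fingers": -0.7},
    {"wx": 0,"wy": 0,"wz": 0,"dx": -0.45,"dy": -0.83,"dz": 0,"fingers": -0.7},
    {"wx": 0,"wy": 0,"wz": 0,"dx": -0.45,"dy": -0.83,"dz": 0,"fingers": -0.7},
    {"wx": 0,"wy": 0,"wz": 0,"dx": -0.45,"dy": -0.83,"dz": 0,"fingers": -0.7}
  ]
}}

```text
clock: 15.9
eef_pos: [619.1, -14.3, 155.5]
eef_rot: [3.141, -0.0, 3.142]
wrist_force: [0.3, 0.1, -0.3]
finger_gap: 80.2
finger_force: 0.0
```

```bash
python3 - <<'E'
from h import *
c=camera("top");save(c,"t3.png")
hsv=cv2.cvtColor(np.ascontiguousarray(c["image"]),cv2.COLOR_RGB2HSV)
for nm,a,b in(("blue",105,130),("green",45,80),("red",174,181)):
  m=((hsv[...,0]>a)&(hsv[...,0]<b)&(hsv[...,1]>120)&(hsv[...,2]>50)).astype(np.uint8)
  n,l,s,ce=cv2.connectedComponentsWithStats(m)
  for i in range(1,n):
    if s[i,4]>100:print(nm,s[i],ray(c,ce[i],7))
s=read_state();print(s["eef_pos"])
E
```

```text
blue [   0   88   30  152 2079] [594.99799695 477.75986723   7.        ]
blue [181 133  16  31 341] [650.92864052 116.65872245   7.        ]
blue [ 81 153  31  27 488] [621.86057896 304.67019835   7.        ]
green [ 85 193  30  27 430] [539.25765006 300.23258815   7.        ]
[619.04741253 -13.83185784 155.54822041]
```

View pics/t3.png

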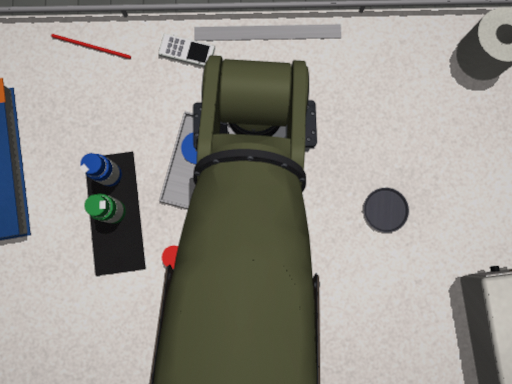

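Blue (100,170) and green (105,208) both stand on the mat. Now yellow.

Emit:
{"fn": "servo_tool", "kwargs": {
  "motion": [
    {"wx": 0,"wy": 0,"wz": 0,"dx": -0.01,"dy": -0.01,"dz": 0.2,"fingers": -0.7},
    {"wx": 0,"wy": 0,"wz": 0,"dx": -0.01,"dy": -0.01,"dz": 0.5,"fingers": -0.7},
    {"wx": 0,"wy": 0,"wz": 0,"dx": -0.01,"dy": -0.01,"dz": 0.8,"fingers": -0.7},
    {"wx": 0,"wy": 0,"wz": 0,"dx": -0.01,"dy": -0.01,"dz": 0.97,"fingers": -0.7},
    {"wx": 0,"wy": 0,"wz": 0,"dx": -0.01,"dy": -0.01,"dz": 0.975,"fingers": -0.7},
    {"wx": 0,"wy": 0,"wz": 0,"dx": -0.01,"dy": -0.01,"dz": 0.975,"fingers": -0.7}
  ]
}}

```text
clock: 16.55
eef_pos: [620.6, -15.0, 58.6]
eef_rot: [3.142, 0.001, -3.14]
wrist_force: [0.4, -0.4, -0.2]
finger_gap: 79.7
finger_force: 0.0
```

Emit:
{"fn": "servo_tool", "kwargs": {
  "motion": [
    {"wx": 0,"wy": 0,"wz": 0,"dx": 0,"dy": 0,"dz": 0,"fingers": 0},
    {"wx": 0,"wy": 0,"wz": 0,"dx": 0,"dy": 0,"dz": 0,"fingers": 0.2},
    {"wx": 0,"wy": 0,"wz": 0,"dx": 0,"dy": 0,"dz": 0,"fingers": 0.5},
    {"wx": 0,"wy": 0,"wz": 0,"dx": 0,"dy": 0,"dz": 0,"fingers": 0.5},
    {"wx": 0,"wy": 0,"wz": 0,"dx": 0,"dy": 0,"dz": 0,"fingers": 0.5},
    {"wx": 0,"wy": 0,"wz": 0,"dx": 0,"dy": 0,"dz": 0,"fingers": 0.5},
    {"wx": 0,"wy": 0,"wz": 0,"dx": 0,"dy": 0,"dz": 0,"fingers": 0.5},
    {"wx": 0,"wy": 0,"wz": 0,"dx": 0,"dy": 0,"dz": 0,"fingers": 0.5}
  ]
}}

```text
clock: 17.35
eef_pos: [620.7, -16.1, 58.1]
eef_rot: [-3.141, 0.001, 3.142]
wrist_force: [0.3, -3.1, 4.5]
finger_gap: 47.7
finger_force: 19.9
```

Emit:
{"fn": "servo_tool", "kwargs": {
  "motion": [
    {"wx": 0,"wy": 0,"wz": 0,"dx": 0,"dy": 0,"dz": -0.08,"fingers": 0.5},
    {"wx": 0,"wy": 0,"wz": 0,"dx": 0,"dy": 0,"dz": -0.25,"fingers": 0.5},
    {"wx": 0,"wy": 0,"wz": 0,"dx": 0,"dy": 0,"dz": -0.45,"fingers": 0.5},
    {"wx": 0,"wy": 0,"wz": 0,"dx": 0,"dy": 0,"dz": -0.65,"fingers": 0.5},
    {"wx": 0,"wy": 0,"wz": 0,"dx": 0,"dy": 0,"dz": -0.7,"fingers": 0.5}
  ]
}}

```text
clock: 17.85
eef_pos: [621.1, -15.7, 129.9]
eef_rot: [3.142, 0.003, -3.141]
wrist_force: [-0.3, 0.6, -1.9]
finger_gap: 47.8
finger_force: 19.9
```

Emit:
{"fn": "servo_tool", "kwargs": {
  "motion": [
    {"wx": 0,"wy": 0,"wz": 0,"dx": 0.08,"dy": 0.06,"dz": 0,"fingers": 0.5},
    {"wx": 0,"wy": 0,"wz": 0,"dx": 0.25,"dy": 0.2,"dz": 0,"fingers": 0.5},
    {"wx": 0,"wy": 0,"wz": 0,"dx": 0.45,"dy": 0.34,"dz": 0,"fingers": 0.5},
    {"wx": 0,"wy": 0,"wz": 0,"dx": 0.65,"dy": 0.5,"dz": 0,"fingers": 0.5},
    {"wx": 0,"wy": 0,"wz": 0,"dx": 0.85,"dy": 0.65,"dz": 0,"fingers": 0.5},
    {"wx": 0,"wy": 0,"wz": 0,"dx": 1,"dy": 0.8,"dz": 0,"fingers": 0.5}
  ]
}}

```text
clock: 18.45
eef_pos: [518.2, 65.0, 126.3]
eef_rot: [3.142, -0.003, -3.141]
wrist_force: [0.3, 0.3, -0.9]
finger_gap: 47.7
finger_force: 19.9
```

Emit:
{"fn": "servo_tool", "kwargs": {
  "motion": [
    {"wx": 0,"wy": 0,"wz": 0,"dx": 0.18,"dy": 0.18,"dz": 0,"fingers": 0.5},
    {"wx": 0,"wy": 0,"wz": 0,"dx": 0.36,"dy": 0.36,"dz": 0,"fingers": 0.5},
    {"wx": 0,"wy": 0,"wz": 0,"dx": 0.54,"dy": 0.54,"dz": 0,"fingers": 0.5},
    {"wx": 0,"wy": 0,"wz": 0,"dx": 0.66,"dy": 0.74,"dz": 0,"fingers": 0.5},
    {"wx": 0,"wy": 0,"wz": 0,"dx": 0.705,"dy": 0.95,"dz": 0,"fingers": 0.5}
  ]
}}

```text
clock: 18.95
eef_pos: [447.8, 159.8, 126.6]
eef_rot: [-3.141, -0.002, -3.141]
wrist_force: [0.1, 0.4, -3.6]
finger_gap: 47.6
finger_force: 19.9
```

Emit:
{"fn": "servo_tool", "kwargs": {
  "motion": [
    {"wx": 0,"wy": 0,"wz": 0,"dx": 0,"dy": 0.2,"dz": 0,"fingers": 0.5},
    {"wx": 0,"wy": 0,"wz": 0,"dx": 0,"dy": 0.4,"dz": 0,"fingers": 0.5},
    {"wx": 0,"wy": 0,"wz": 0,"dx": 0,"dy": 0.6,"dz": 0,"fingers": 0.5},
    {"wx": 0,"wy": 0,"wz": 0,"dx": 0,"dy": 0.8,"dz": 0,"fingers": 0.5},
    {"wx": 0,"wy": 0,"wz": 0,"dx": 0,"dy": 0.95,"dz": 0,"fingers": 0.5},
    {"wx": 0,"wy": 0,"wz": 0,"dx": 0,"dy": 0.995,"dz": 0.05,"fingers": 0.5},
    {"wx": 0,"wy": 0,"wz": 0,"dx": 0,"dy": 0.995,"dz": 0.2,"fingers": 0.5},
    {"wx": 0,"wy": 0,"wz": 0,"dx": 0,"dy": 0.995,"dz": 0.4,"fingers": 0.5},
    {"wx": 0,"wy": 0,"wz": 0,"dx": 0,"dy": 0.995,"dz": 0.5,"fingers": 0.5},
    {"wx": 0,"wy": 0,"wz": 0,"dx": 0,"dy": 0.995,"dz": 0.5,"fingers": 0.5}
  ]
}}

```text
clock: 19.95
eef_pos: [449.2, 257.9, 76.2]
eef_rot: [-3.14, -0.003, 3.141]
wrist_force: [-0.6, 0.2, -2.4]
finger_gap: 47.5
finger_force: 19.9
```

Emit:
{"fn": "servo_tool", "kwargs": {
  "motion": [
    {"wx": 0,"wy": 0,"wz": 0,"dx": 0,"dy": 0,"dz": 0.12,"fingers": 0.5},
    {"wx": 0,"wy": 0,"wz": 0,"dx": 0,"dy": 0,"dz": 0.19,"fingers": 0.5},
    {"wx": 0,"wy": 0,"wz": 0,"dx": 0,"dy": 0,"dz": 0.215,"fingers": 0.5},
    {"wx": 0,"wy": 0,"wz": 0,"dx": 0,"dy": 0,"dz": 0.225,"fingers": 0.5},
    {"wx": 0,"wy": 0,"wz": 0,"dx": 0,"dy": 0,"dz": 0.225,"fingers": 0.5},
    {"wx": 0,"wy": 0,"wz": 0,"dx": 0,"dy": 0,"dz": 0.225,"fingers": 0.5}
  ]
}}

```text
clock: 20.55
eef_pos: [450.2, 258.7, 55.5]
eef_rot: [3.141, 0.0, 3.142]
wrist_force: [-1.1, -0.6, -1.5]
finger_gap: 47.6
finger_force: 19.9
```

Emit:
{"fn": "servo_tool", "kwargs": {
  "motion": [
    {"wx": 0,"wy": 0,"wz": 0,"dx": 0,"dy": 0,"dz": 0,"fingers": -0.1},
    {"wx": 0,"wy": 0,"wz": 0,"dx": 0,"dy": 0,"dz": 0,"fingers": -0.3},
    {"wx": 0,"wy": 0,"wz": 0,"dx": 0,"dy": 0,"dz": 0,"fingers": -0.6},
    {"wx": 0,"wy": 0,"wz": 0,"dx": 0,"dy": 0,"dz": 0,"fingers": -0.7},
    {"wx": 0,"wy": 0,"wz": 0,"dx": 0,"dy": 0,"dz": 0,"fingers": -0.7},
    {"wx": 0,"wy": 0,"wz": 0,"dx": 0,"dy": 0,"dz": -0.1,"fingers": -0.7},
    {"wx": 0,"wy": 0,"wz": 0,"dx": 0,"dy": 0,"dz": -0.4,"fingers": -0.7},
    {"wx": 0,"wy": 0,"wz": 0,"dx": 0,"dy": 0,"dz": -0.8,"fingers": -0.7},
    {"wx": 0,"wy": 0,"wz": 0,"dx": 0,"dy": 0,"dz": -1,"fingers": -0.7}
  ]
}}

```text
clock: 21.45
eef_pos: [450.8, 259.0, 159.1]
eef_rot: [3.14, 0.004, -3.142]
wrist_force: [0.1, 0.7, 0.6]
finger_gap: 79.7
finger_force: 0.0
```

Emit:
{"fn": "servo_tool", "kwargs": {
  "motion": [
    {"wx": 0,"wy": 0,"wz": 0,"dx": 0,"dy": -0.3,"dz": 0,"fingers": -0.7},
    {"wx": 0,"wy": 0,"wz": 0,"dx": -0.3,"dy": -0.65,"dz": 0,"fingers": -0.7},
    {"wx": 0,"wy": 0,"wz": 0,"dx": -0.6,"dy": -1,"dz": 0,"fingers": -0.7},
    {"wx": 0,"wy": 0,"wz": 0,"dx": -0.6,"dy": -1,"dz": 0,"fingers": -0.7}
  ]
}}

```text
clock: 21.85
eef_pos: [512.3, 155.2, 156.0]
eef_rot: [-3.141, 0.001, 3.138]
wrist_force: [-0.5, 0.1, -0.4]
finger_gap: 79.8
finger_force: 0.0
```

```bash
python3 - <<'E'
from h import *
s=read_state();print(s["eef_pos"])
c=camera("top");save(c,"t4.png")
hsv=cv2.cvtColor(np.ascontiguousarray(c["image"]),cv2.COLOR_RGB2HSV)
for nm,a,b,z in(("blue",105,130,7),("green",45,80,7),("yellow",22,34,7),("red",174,181,39)):
  m=((hsv[...,0]>a)&(hsv[...,0]<b)&(hsv[...,1]>120)&(hsv[...,2]>50)).astype(np.uint8)
  n,l,s,ce=cv2.connectedComponentsWithStats(m)
  for i in range(1,n):
    if s[i,4]>100:print(nm,s[i],ray(c,ce[i],z))
w=camera("wrist")
for q,z in(("disc_blue",7),("disc_green",7),("disc_yellow",7),("jar",40)):
    for r in trace(q,w)[:3]:print(q,r["conf"],r["location"],ray(w,r["location"],z))
E
```

```text
[512.34538539 155.24638272 156.02373317]
blue [ 10  88  20 147 401] [632.88804797 457.17589778   7.        ]
blue [   0  103   19  135 1649] [589.44406579 482.88796497   7.        ]
blue [181 132  33  32 833] [653.12976737 100.17721112   7.        ]
green [202 167  33  33 849] [579.05156036  58.63596361   7.        ]
yellow [239 146  33  33 845] [620.29446582 -15.42213503   7.        ]
disc_blue 0.78 [215.3, 275.1] [642.83369996  97.89799873   7.        ]
disc_green 0.63 [175.8, 223.4] [566.57189313  50.01590977   7.        ]
disc_yellow 0.88 [131.3, 255.7] [612.84338805 -13.72879791   7.        ]
jar 0.97 [146.1, 105.4] [421.61523403  40.84623791  40.        ]
jar 0.61 [185.6, 279.9] [628.52013214  66.61327705  40.        ]
jar 0.6 [246.7, 115.2] [431.85579641 145.44618529  40.        ]
```

View pics/t4.png

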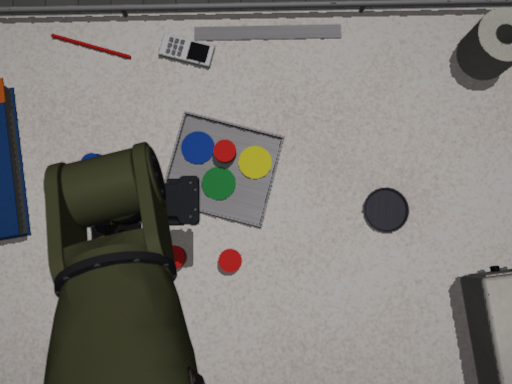

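Emit:
{"fn": "servo_tool", "kwargs": {
  "motion": [
    {"wx": 0,"wy": 0,"wz": 0,"dx": -0.3,"dy": -0.3,"dz": 0,"fingers": -0.7},
    {"wx": 0,"wy": 0,"wz": 0,"dx": -0.65,"dy": -0.65,"dz": 0,"fingers": -0.7},
    {"wx": 0,"wy": 0,"wz": 0,"dx": -1,"dy": -0.95,"dz": 0,"fingers": -0.7},
    {"wx": 0,"wy": 0,"wz": 0,"dx": -1,"dy": -1,"dz": 0,"fingers": -0.7},
    {"wx": 0,"wy": 0,"wz": 0,"dx": -1,"dy": -1,"dz": 0,"fingers": -0.7},
    {"wx": 0,"wy": 0,"wz": 0,"dx": -1,"dy": -1,"dz": 0,"fingers": -0.7}
  ]
}}

```text
clock: 22.75
eef_pos: [609.3, 59.8, 155.3]
eef_rot: [3.141, -0.0, -3.14]
wrist_force: [-0.5, 0.5, -0.3]
finger_gap: 79.6
finger_force: 0.0
```

```bash
python3 - <<'E'
from h import *
s=read_state();print(s["eef_pos"],s["eef_rot"])
c=camera("top");cv2.imwrite("pics/t5.png",cv2.resize(c["image"][130:290,60:290],None,fx=2.5,fy=2.5)[:,:,::-1])
E
```

```text
[609.32106719  59.81777423 155.34166971] [ 3.14146973e+00 -2.84513658e-04 -3.14044297e+00]
```

View pics/t5.png

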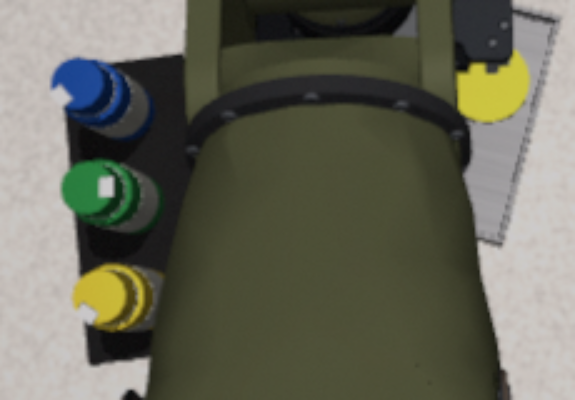

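All three bottles stand on the mat: blue, green and yellow at crop (110,100), (120,195) and (120,300). Now the jar.

Emit:
{"fn": "servo_tool", "kwargs": {
  "motion": [
    {"wx": 0,"wy": 0,"wz": 0,"dx": -0.15,"dy": -0.1,"dz": 0,"fingers": -0.7},
    {"wx": 0,"wy": 0,"wz": 0,"dx": -0.277,"dy": -0.17,"dz": 0,"fingers": -0.7},
    {"wx": 0,"wy": 0,"wz": 0,"dx": -0.277,"dy": -0.17,"dz": 0.1,"fingers": -0.7},
    {"wx": 0,"wy": 0,"wz": 0,"dx": -0.277,"dy": -0.17,"dz": 0.3,"fingers": -0.7},
    {"wx": 0,"wy": 0,"wz": 0,"dx": -0.277,"dy": -0.17,"dz": 0.6,"fingers": -0.7},
    {"wx": 0,"wy": 0,"wz": 0,"dx": -0.277,"dy": -0.17,"dz": 0.9,"fingers": -0.7},
    {"wx": 0,"wy": 0,"wz": 0,"dx": -0.277,"dy": -0.17,"dz": 0.9,"fingers": -0.7},
    {"wx": 0,"wy": 0,"wz": 0,"dx": -0.277,"dy": -0.17,"dz": 0.9,"fingers": -0.7}
  ]
}}

```text
clock: 23.6
eef_pos: [637.3, 42.4, 65.8]
eef_rot: [3.142, -0.0, -3.141]
wrist_force: [-1.0, 1.3, -0.5]
finger_gap: 80.0
finger_force: 0.0
```

Emit:
{"fn": "servo_tool", "kwargs": {
  "motion": [
    {"wx": 0,"wy": 0,"wz": 0,"dx": 0,"dy": 0,"dz": 0.15,"fingers": -0.7},
    {"wx": 0,"wy": 0,"wz": 0,"dx": 0,"dy": 0,"dz": 0.35,"fingers": -0.7},
    {"wx": 0,"wy": 0,"wz": 0,"dx": 0,"dy": 0,"dz": 0.46,"fingers": -0.7},
    {"wx": 0,"wy": 0,"wz": 0,"dx": 0,"dy": 0,"dz": 0.49,"fingers": -0.7},
    {"wx": 0,"wy": 0,"wz": 0,"dx": 0,"dy": 0,"dz": 0.495,"fingers": -0.7},
    {"wx": 0,"wy": 0,"wz": 0,"dx": 0,"dy": 0,"dz": 0.495,"fingers": -0.7}
  ]
}}

```text
clock: 24.2
eef_pos: [638.2, 41.6, 16.5]
eef_rot: [3.142, 0.001, 3.142]
wrist_force: [0.0, -0.1, 0.5]
finger_gap: 80.2
finger_force: 0.0
```

Emit:
{"fn": "servo_tool", "kwargs": {
  "motion": [
    {"wx": 0,"wy": 0,"wz": 0,"dx": 0,"dy": 0,"dz": 0,"fingers": 0},
    {"wx": 0,"wy": 0,"wz": 0,"dx": 0,"dy": 0,"dz": 0,"fingers": 0.2},
    {"wx": 0,"wy": 0,"wz": 0,"dx": 0,"dy": 0,"dz": 0,"fingers": 0.5},
    {"wx": 0,"wy": 0,"wz": 0,"dx": 0,"dy": 0,"dz": 0,"fingers": 0.5},
    {"wx": 0,"wy": 0,"wz": 0,"dx": 0,"dy": 0,"dz": 0,"fingers": 0.5},
    {"wx": 0,"wy": 0,"wz": 0,"dx": 0,"dy": 0,"dz": 0,"fingers": 0.5},
    {"wx": 0,"wy": 0,"wz": 0,"dx": 0,"dy": 0,"dz": 0,"fingers": 0.5},
    {"wx": 0,"wy": 0,"wz": 0,"dx": 0,"dy": 0,"dz": 0,"fingers": 0.5}
  ]
}}

```text
clock: 25.0
eef_pos: [637.7, 41.6, 15.8]
eef_rot: [3.142, 0.0, 3.142]
wrist_force: [0.1, 1.3, 1.4]
finger_gap: 43.6
finger_force: 20.0
```

Emit:
{"fn": "servo_tool", "kwargs": {
  "motion": [
    {"wx": 0,"wy": 0,"wz": 0,"dx": 0,"dy": 0,"dz": -0.08,"fingers": 0.5},
    {"wx": 0,"wy": 0,"wz": 0,"dx": 0,"dy": 0,"dz": -0.25,"fingers": 0.5},
    {"wx": 0,"wy": 0,"wz": 0,"dx": 0,"dy": 0,"dz": -0.5,"fingers": 0.5},
    {"wx": 0,"wy": 0,"wz": 0,"dx": 0,"dy": 0,"dz": -0.75,"fingers": 0.5},
    {"wx": 0,"wy": 0,"wz": 0,"dx": 0.05,"dy": -0.15,"dz": -1,"fingers": 0.5},
    {"wx": 0,"wy": 0,"wz": 0,"dx": 0.15,"dy": -0.4,"dz": -1,"fingers": 0.5},
    {"wx": 0,"wy": 0,"wz": 0,"dx": 0.28,"dy": -0.7,"dz": -1,"fingers": 0.5},
    {"wx": 0,"wy": 0,"wz": 0,"dx": 0.4,"dy": -1,"dz": -1,"fingers": 0.5}
  ]
}}

```text
clock: 25.8
eef_pos: [597.3, -59.3, 117.4]
eef_rot: [-3.141, 0.001, -3.141]
wrist_force: [0.2, -0.3, -1.4]
finger_gap: 43.4
finger_force: 20.0
```

Emit:
{"fn": "servo_tool", "kwargs": {
  "motion": [
    {"wx": 0,"wy": 0,"wz": 0,"dx": 0.12,"dy": -0.25,"dz": 0,"fingers": 0.5},
    {"wx": 0,"wy": 0,"wz": 0,"dx": 0.24,"dy": -0.5,"dz": 0,"fingers": 0.5},
    {"wx": 0,"wy": 0,"wz": 0,"dx": 0.36,"dy": -0.75,"dz": 0,"fingers": 0.5},
    {"wx": 0,"wy": 0,"wz": 0,"dx": 0.45,"dy": -1,"dz": 0,"fingers": 0.5}
  ]
}}

```text
clock: 26.2
eef_pos: [552.2, -159.5, 117.3]
eef_rot: [-3.141, 0.001, 3.142]
wrist_force: [1.0, -0.4, -0.8]
finger_gap: 43.5
finger_force: 20.0
```

Emit:
{"fn": "servo_tool", "kwargs": {
  "motion": [
    {"wx": 0,"wy": 0,"wz": 0,"dx": 0.12,"dy": -0.25,"dz": 0,"fingers": 0.5},
    {"wx": 0,"wy": 0,"wz": 0,"dx": 0.2,"dy": -0.45,"dz": 0,"fingers": 0.5},
    {"wx": 0,"wy": 0,"wz": 0,"dx": 0.2,"dy": -0.6,"dz": 0,"fingers": 0.5},
    {"wx": 0,"wy": 0,"wz": 0,"dx": 0.2,"dy": -0.6,"dz": 0,"fingers": 0.5},
    {"wx": 0,"wy": 0,"wz": 0,"dx": 0.2,"dy": -0.6,"dz": 0,"fingers": 0.5}
  ]
}}

```text
clock: 26.7
eef_pos: [533.1, -218.0, 116.1]
eef_rot: [3.142, 0.0, 3.141]
wrist_force: [0.2, 0.6, -1.7]
finger_gap: 43.5
finger_force: 20.0
```

```bash
python3 - <<'E'
from h import *
s=read_state();print(s["eef_pos"],s["finger_gap"])
w=camera("wrist")
c0=dict(np.load("top.npz"))
def fit(c,pix,z=6):
    cnt=max(cv2.findContours(pix.astype(np.uint8),0,2)[0],key=len)
    p=np.array([ray(c,q[0],z)[:2] for q in cv2.convexHull(cnt)],np.float32);print("circle",cv2.minEnclosingCircle(p))
for c,n in((c0,"top"),(w,"wrist")):
    im=c["image"]; g=(im.max(2)<75).astype(np.uint8)
    u,v=map(int,np.round(proj(c,(516.7,-275,4))));print(n,u,v)
    if n=="top": n_,l,s,ce=cv2.connectedComponentsWithStats(g);fit(c,l==l[v,u])
    for r in trace("dish",w)[:1] if n=="wrist" else []: fit(w,r["pixels"]);print(r["conf"],r["location"])
save(w,"w2.png")
E
```

```text
[ 533.10439392 -218.01447687  116.10414808] 43.50304098440941
top 385 210
circle ((517.149169921875, -275.184326171875), 45.80198287963867)
wrist 206 174
circle ((518.29296875, -278.5035705566406), 46.455657958984375)
0.69 [201.8, 175.7]
```

View pics/w2.png

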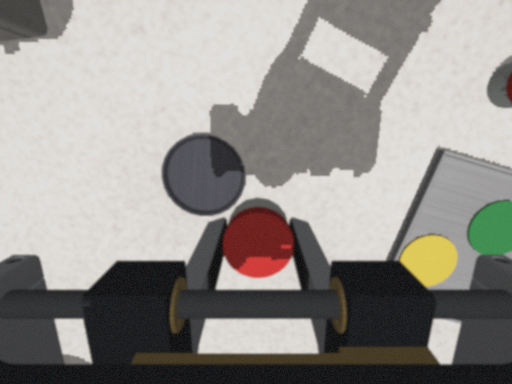

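The wrist view shows the jar held at (258,240) and the dish at (204,174).

Emit:
{"fn": "servo_tool", "kwargs": {
  "motion": [
    {"wx": 0,"wy": 0,"wz": 0,"dx": 0.08,"dy": -0.25,"dz": 0,"fingers": 0.5},
    {"wx": 0,"wy": 0,"wz": 0,"dx": 0.16,"dy": -0.5,"dz": 0,"fingers": 0.5},
    {"wx": 0,"wy": 0,"wz": 0,"dx": 0.16,"dy": -0.58,"dz": 0,"fingers": 0.5},
    {"wx": 0,"wy": 0,"wz": 0,"dx": 0.16,"dy": -0.58,"dz": 0.1,"fingers": 0.5},
    {"wx": 0,"wy": 0,"wz": 0,"dx": 0.16,"dy": -0.58,"dz": 0.3,"fingers": 0.5},
    {"wx": 0,"wy": 0,"wz": 0,"dx": 0.16,"dy": -0.58,"dz": 0.55,"fingers": 0.5},
    {"wx": 0,"wy": 0,"wz": 0,"dx": 0.16,"dy": -0.58,"dz": 0.8,"fingers": 0.5},
    {"wx": 0,"wy": 0,"wz": 0,"dx": 0.16,"dy": -0.58,"dz": 0.9,"fingers": 0.5},
    {"wx": 0,"wy": 0,"wz": 0,"dx": 0.16,"dy": -0.58,"dz": 0.9,"fingers": 0.5}
  ]
}}

```text
clock: 27.7
eef_pos: [516.4, -275.1, 24.3]
eef_rot: [3.14, -0.002, -3.141]
wrist_force: [-0.3, 0.2, -0.4]
finger_gap: 43.6
finger_force: 20.0
```

Emit:
{"fn": "servo_tool", "kwargs": {
  "motion": [
    {"wx": 0,"wy": 0,"wz": 0,"dx": 0,"dy": 0,"dz": 0.05,"fingers": 0.5},
    {"wx": 0,"wy": 0,"wz": 0,"dx": 0,"dy": 0,"dz": 0.1,"fingers": 0.5},
    {"wx": 0,"wy": 0,"wz": 0,"dx": 0,"dy": 0,"dz": 0.1,"fingers": 0.5},
    {"wx": 0,"wy": 0,"wz": 0,"dx": 0,"dy": 0,"dz": 0.1,"fingers": 0.5}
  ]
}}

```text
clock: 28.1
eef_pos: [516.9, -276.5, 16.1]
eef_rot: [-3.141, 0.0, 3.142]
wrist_force: [-0.2, 0.5, -1.5]
finger_gap: 43.9
finger_force: 20.0
```

```bash
python3 - <<'E'
from h import *
s=read_state();print(s["eef_pos"],s["wrist_force"])
c=camera("scene");w=camera("wrist")
cv2.imwrite("pics/s1.png",np.hstack([cv2.resize(c["image"][120:230,80:220],(400,314)),cv2.resize(w["image"],(400,314))])[:,:,::-1])
E
```

```text
[ 516.86629445 -276.47068104   16.12651009] [-0.1526039   0.50277531 -1.45868053]
```

View pics/s1.png

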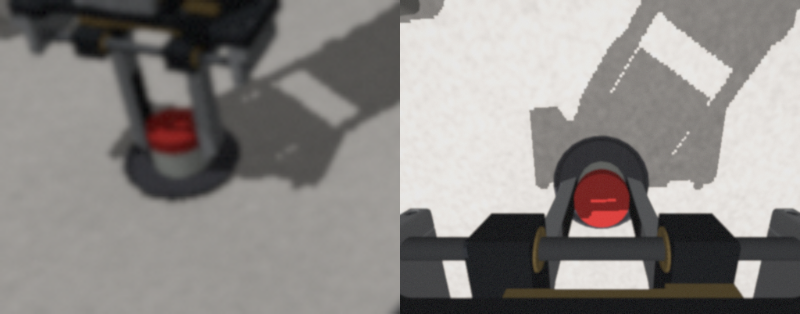

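The jar is inside the dish, just above its floor. Lower 1 mm, release and rise.

Emit:
{"fn": "servo_tool", "kwargs": {
  "motion": [
    {"wx": 0,"wy": 0,"wz": 0,"dx": 0,"dy": 0,"dz": 0.01,"fingers": 0.5},
    {"wx": 0,"wy": 0,"wz": 0,"dx": 0,"dy": 0,"dz": 0.01,"fingers": 0.5},
    {"wx": 0,"wy": 0,"wz": 0,"dx": 0,"dy": 0,"dz": 0.01,"fingers": 0.0},
    {"wx": 0,"wy": 0,"wz": 0,"dx": 0,"dy": 0,"dz": 0.01,"fingers": -0.2},
    {"wx": 0,"wy": 0,"wz": 0,"dx": 0,"dy": 0,"dz": 0.01,"fingers": -0.4},
    {"wx": 0,"wy": 0,"wz": 0,"dx": 0,"dy": 0,"dz": 0.01,"fingers": -0.4},
    {"wx": 0,"wy": 0,"wz": 0,"dx": 0,"dy": 0,"dz": 0.01,"fingers": -0.4},
    {"wx": 0,"wy": 0,"wz": 0,"dx": 0,"dy": 0,"dz": -0.15,"fingers": -0.4},
    {"wx": 0,"wy": 0,"wz": 0,"dx": 0,"dy": 0,"dz": -0.5,"fingers": -0.7},
    {"wx": 0,"wy": 0,"wz": 0,"dx": 0,"dy": 0,"dz": -1,"fingers": -0.7}
  ]
}}

```text
clock: 29.2
eef_pos: [515.8, -275.8, 116.2]
eef_rot: [3.14, -0.003, 3.142]
wrist_force: [1.0, -1.2, 0.7]
finger_gap: 77.8
finger_force: 0.0
```

Emit:
{"fn": "servo_tool", "kwargs": {
  "motion": [
    {"wx": 0,"wy": 0,"wz": 0,"dx": 0.05,"dy": 0.3,"dz": -0.2,"fingers": -0.7},
    {"wx": 0,"wy": 0,"wz": 0,"dx": 0.1,"dy": 0.65,"dz": -0.4,"fingers": -0.7},
    {"wx": 0,"wy": 0,"wz": 0,"dx": 0.2,"dy": 1,"dz": -0.4,"fingers": -0.7}
  ]
}}

```text
clock: 29.5
eef_pos: [497.6, -175.8, 159.7]
eef_rot: [-3.139, 0.005, 3.141]
wrist_force: [1.0, 0.6, -0.9]
finger_gap: 79.7
finger_force: 0.0
```

Emit:
{"fn": "servo_tool", "kwargs": {
  "motion": [
    {"wx": 0,"wy": 0,"wz": 0,"dx": 0.1,"dy": 0.4,"dz": 0,"fingers": -0.7},
    {"wx": 0,"wy": 0,"wz": 0,"dx": 0.2,"dy": 0.75,"dz": 0,"fingers": -0.7},
    {"wx": 0,"wy": 0,"wz": 0,"dx": 0.3,"dy": 1,"dz": 0,"fingers": -0.7}
  ]
}}

```text
clock: 29.8
eef_pos: [466.2, -74.6, 157.0]
eef_rot: [-3.141, 0.001, -3.141]
wrist_force: [0.3, -0.4, -0.4]
finger_gap: 80.0
finger_force: 0.0
```

```bash
python3 - <<'E'
from h import *
s=read_state();print(s["eef_pos"],s["eef_rot"])
c=camera("top")
cv2.imwrite("pics/t6.png",cv2.resize(c["image"],(512,384))[:,:,::-1])
hsv=cv2.cvtColor(c["image"],cv2.COLOR_RGB2HSV)
m=((hsv[...,0]>172)|(hsv[...,0]<8))&(hsv[...,1]>150)&(hsv[...,2]>90);m[:, :350]=0
ys,xs=np.nonzero(m);print(len(xs),ray(c,(xs.mean(),ys.mean()),38))
E
```

```text
[466.17957037 -74.58931478 157.04746357] [-3.14134565e+00  1.35624878e-03 -3.14067345e+00]
424 [ 517.35389623 -275.13670969   38.        ]
```

View pics/t6.png

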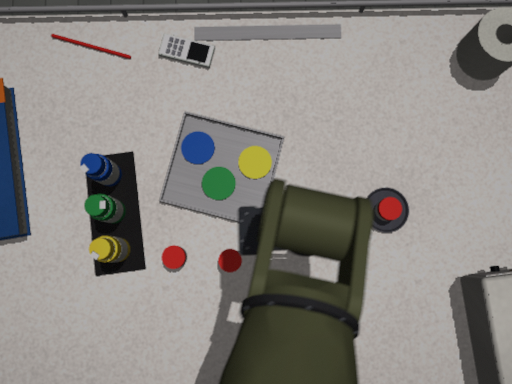

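The jar is centred in the dish at (390,209), within 1 mm. Returning yellow first.

Emit:
{"fn": "servo_tool", "kwargs": {
  "motion": [
    {"wx": 0,"wy": 0,"wz": 0,"dx": 0.02,"dy": 0.4,"dz": 0,"fingers": -0.7},
    {"wx": 0,"wy": 0,"wz": 0,"dx": 0.06,"dy": 0.75,"dz": 0,"fingers": -0.7},
    {"wx": 0,"wy": 0,"wz": 0,"dx": 0.1,"dy": 1,"dz": 0,"fingers": -0.7}
  ]
}}

```text
clock: 30.15
eef_pos: [456.5, 25.3, 157.0]
eef_rot: [3.142, 0.001, -3.141]
wrist_force: [0.1, 0.3, 0.6]
finger_gap: 79.9
finger_force: 0.0
```

Emit:
{"fn": "servo_tool", "kwargs": {
  "motion": [
    {"wx": 0,"wy": 0,"wz": 0,"dx": 0.02,"dy": 0.4,"dz": 0,"fingers": -0.7},
    {"wx": 0,"wy": 0,"wz": 0,"dx": 0.04,"dy": 0.75,"dz": 0,"fingers": -0.7},
    {"wx": 0,"wy": 0,"wz": 0,"dx": 0.065,"dy": 1,"dz": 0,"fingers": -0.7}
  ]
}}

```text
clock: 30.45
eef_pos: [450.0, 125.5, 157.0]
eef_rot: [3.141, 0.001, -3.141]
wrist_force: [0.8, -0.2, -0.4]
finger_gap: 80.0
finger_force: 0.0
```

Emit:
{"fn": "servo_tool", "kwargs": {
  "motion": [
    {"wx": 0,"wy": 0,"wz": 0,"dx": 0,"dy": 0.4,"dz": 0,"fingers": -0.7},
    {"wx": 0,"wy": 0,"wz": 0,"dx": 0,"dy": 0.75,"dz": 0,"fingers": -0.7},
    {"wx": 0,"wy": 0,"wz": 0,"dx": 0,"dy": 1,"dz": 0,"fingers": -0.7},
    {"wx": 0,"wy": 0,"wz": 0,"dx": 0,"dy": 1,"dz": 0,"fingers": -0.7},
    {"wx": 0,"wy": 0,"wz": 0,"dx": 0,"dy": 1,"dz": 0,"fingers": -0.7}
  ]
}}

```text
clock: 30.95
eef_pos: [450.2, 223.5, 156.4]
eef_rot: [3.142, 0.0, -3.141]
wrist_force: [-0.0, 0.4, -0.4]
finger_gap: 79.8
finger_force: 0.0
```

Emit:
{"fn": "servo_tool", "kwargs": {
  "motion": [
    {"wx": 0,"wy": 0,"wz": 0,"dx": 0,"dy": 0.3,"dz": 0,"fingers": -0.7},
    {"wx": 0,"wy": 0,"wz": 0,"dx": 0,"dy": 0.352,"dz": 0,"fingers": -0.7},
    {"wx": 0,"wy": 0,"wz": 0,"dx": 0,"dy": 0.352,"dz": 0,"fingers": -0.7},
    {"wx": 0,"wy": 0,"wz": 0,"dx": 0,"dy": 0.352,"dz": 0.2,"fingers": -0.7},
    {"wx": 0,"wy": 0,"wz": 0,"dx": 0,"dy": 0.352,"dz": 0.5,"fingers": -0.7},
    {"wx": 0,"wy": 0,"wz": 0,"dx": 0,"dy": 0.352,"dz": 0.8,"fingers": -0.7},
    {"wx": 0,"wy": 0,"wz": 0,"dx": 0,"dy": 0.352,"dz": 1,"fingers": -0.7},
    {"wx": 0,"wy": 0,"wz": 0,"dx": 0,"dy": 0.352,"dz": 1,"fingers": -0.7},
    {"wx": 0,"wy": 0,"wz": 0,"dx": 0,"dy": 0.352,"dz": 1,"fingers": -0.7}
  ]
}}

```text
clock: 31.85
eef_pos: [450.6, 258.1, 56.5]
eef_rot: [-3.142, 0.0, 3.141]
wrist_force: [-0.0, 0.2, 0.6]
finger_gap: 79.8
finger_force: 0.0
```

Emit:
{"fn": "servo_tool", "kwargs": {
  "motion": [
    {"wx": 0,"wy": 0,"wz": 0,"dx": 0,"dy": 0,"dz": 0,"fingers": 0},
    {"wx": 0,"wy": 0,"wz": 0,"dx": 0,"dy": 0,"dz": 0,"fingers": 0.2},
    {"wx": 0,"wy": 0,"wz": 0,"dx": 0,"dy": 0,"dz": 0,"fingers": 0.5},
    {"wx": 0,"wy": 0,"wz": 0,"dx": 0,"dy": 0,"dz": 0,"fingers": 0.5},
    {"wx": 0,"wy": 0,"wz": 0,"dx": 0,"dy": 0,"dz": 0,"fingers": 0.5},
    {"wx": 0,"wy": 0,"wz": 0,"dx": 0,"dy": 0,"dz": 0,"fingers": 0.5},
    {"wx": 0,"wy": 0,"wz": 0,"dx": 0,"dy": 0,"dz": 0,"fingers": 0.5},
    {"wx": 0,"wy": 0,"wz": 0,"dx": 0,"dy": 0,"dz": 0,"fingers": 0.5}
  ]
}}

```text
clock: 32.65
eef_pos: [450.3, 258.8, 56.0]
eef_rot: [3.142, 0.0, -3.142]
wrist_force: [-1.3, -1.5, 5.9]
finger_gap: 47.4
finger_force: 20.0
```

Emit:
{"fn": "servo_tool", "kwargs": {
  "motion": [
    {"wx": 0,"wy": 0,"wz": 0,"dx": 0,"dy": 0,"dz": -0.08,"fingers": 0.5},
    {"wx": 0,"wy": 0,"wz": 0,"dx": 0,"dy": 0,"dz": -0.25,"fingers": 0.5},
    {"wx": 0,"wy": 0,"wz": 0,"dx": 0,"dy": 0,"dz": -0.45,"fingers": 0.5},
    {"wx": 0,"wy": 0,"wz": 0,"dx": 0,"dy": 0,"dz": -0.65,"fingers": 0.5},
    {"wx": 0,"wy": 0,"wz": 0,"dx": 0,"dy": 0,"dz": -0.7,"fingers": 0.5}
  ]
}}

```text
clock: 33.15
eef_pos: [450.7, 259.2, 127.7]
eef_rot: [3.14, 0.002, -3.142]
wrist_force: [0.9, -0.4, -2.2]
finger_gap: 47.3
finger_force: 20.0
```

Emit:
{"fn": "servo_tool", "kwargs": {
  "motion": [
    {"wx": 0,"wy": 0,"wz": 0,"dx": 0,"dy": -0.08,"dz": 0,"fingers": 0.5},
    {"wx": 0,"wy": 0,"wz": 0,"dx": 0,"dy": -0.25,"dz": 0,"fingers": 0.5},
    {"wx": 0,"wy": 0,"wz": 0,"dx": 0,"dy": -0.45,"dz": 0,"fingers": 0.5},
    {"wx": 0,"wy": 0,"wz": 0,"dx": -0.04,"dy": -0.65,"dz": 0,"fingers": 0.5},
    {"wx": 0,"wy": 0,"wz": 0,"dx": -0.1,"dy": -0.85,"dz": 0,"fingers": 0.5},
    {"wx": 0,"wy": 0,"wz": 0,"dx": -0.2,"dy": -1,"dz": 0,"fingers": 0.5}
  ]
}}

```text
clock: 33.75
eef_pos: [469.5, 157.2, 124.5]
eef_rot: [-3.141, -0.002, 3.141]
wrist_force: [-1.0, 0.3, -1.1]
finger_gap: 47.5
finger_force: 20.0
```

Emit:
{"fn": "servo_tool", "kwargs": {
  "motion": [
    {"wx": 0,"wy": 0,"wz": 0,"dx": -0.15,"dy": -0.2,"dz": 0,"fingers": 0.5},
    {"wx": 0,"wy": 0,"wz": 0,"dx": -0.35,"dy": -0.4,"dz": 0,"fingers": 0.5},
    {"wx": 0,"wy": 0,"wz": 0,"dx": -0.55,"dy": -0.6,"dz": 0,"fingers": 0.5},
    {"wx": 0,"wy": 0,"wz": 0,"dx": -0.75,"dy": -0.8,"dz": 0,"fingers": 0.5},
    {"wx": 0,"wy": 0,"wz": 0,"dx": -0.9,"dy": -1,"dz": 0,"fingers": 0.5}
  ]
}}

```text
clock: 34.25
eef_pos: [560.3, 57.3, 124.2]
eef_rot: [-3.142, -0.002, 3.141]
wrist_force: [0.4, 0.4, -1.6]
finger_gap: 47.4
finger_force: 20.0
```

Emit:
{"fn": "servo_tool", "kwargs": {
  "motion": [
    {"wx": 0,"wy": 0,"wz": 0,"dx": -0.17,"dy": -0.2,"dz": 0,"fingers": 0.5},
    {"wx": 0,"wy": 0,"wz": 0,"dx": -0.34,"dy": -0.4,"dz": 0,"fingers": 0.5},
    {"wx": 0,"wy": 0,"wz": 0,"dx": -0.5,"dy": -0.6,"dz": 0,"fingers": 0.5},
    {"wx": 0,"wy": 0,"wz": 0,"dx": -0.6,"dy": -0.71,"dz": 0,"fingers": 0.5},
    {"wx": 0,"wy": 0,"wz": 0,"dx": -0.6,"dy": -0.744,"dz": 0,"fingers": 0.5},
    {"wx": 0,"wy": 0,"wz": 0,"dx": -0.6,"dy": -0.744,"dz": 0,"fingers": 0.5},
    {"wx": 0,"wy": 0,"wz": 0,"dx": -0.6,"dy": -0.744,"dz": 0.2,"fingers": 0.5},
    {"wx": 0,"wy": 0,"wz": 0,"dx": -0.6,"dy": -0.744,"dz": 0.4,"fingers": 0.5},
    {"wx": 0,"wy": 0,"wz": 0,"dx": -0.6,"dy": -0.744,"dz": 0.5,"fingers": 0.5},
    {"wx": 0,"wy": 0,"wz": 0,"dx": -0.6,"dy": -0.744,"dz": 0.5,"fingers": 0.5}
  ]
}}

```text
clock: 35.25
eef_pos: [619.1, -15.0, 74.4]
eef_rot: [3.141, -0.003, -3.141]
wrist_force: [-1.1, -0.8, -2.4]
finger_gap: 47.7
finger_force: 20.0
```

```bash
python3 - <<'E'
from h import *
s=read_state();print(s["eef_pos"])
E
```

```text
[619.14095297 -15.0258661   74.40409632]
```

Emit:
{"fn": "servo_tool", "kwargs": {
  "motion": [
    {"wx": 0,"wy": 0,"wz": 0,"dx": 0,"dy": 0,"dz": 0.08,"fingers": 0.5},
    {"wx": 0,"wy": 0,"wz": 0,"dx": 0,"dy": 0,"dz": 0.14,"fingers": 0.5},
    {"wx": 0,"wy": 0,"wz": 0,"dx": 0,"dy": 0,"dz": 0.165,"fingers": 0.5},
    {"wx": 0,"wy": 0,"wz": 0,"dx": 0,"dy": 0,"dz": 0.17,"fingers": 0.5},
    {"wx": 0,"wy": 0,"wz": 0,"dx": 0,"dy": 0,"dz": 0.17,"fingers": 0.5},
    {"wx": 0,"wy": 0,"wz": 0,"dx": 0,"dy": 0,"dz": 0.17,"fingers": 0.5}
  ]
}}

```text
clock: 35.85
eef_pos: [620.3, -15.6, 58.9]
eef_rot: [3.142, 0.0, 3.142]
wrist_force: [0.2, 0.7, -1.1]
finger_gap: 47.7
finger_force: 20.0
```

Emit:
{"fn": "servo_tool", "kwargs": {
  "motion": [
    {"wx": 0,"wy": 0,"wz": 0,"dx": 0,"dy": 0,"dz": 0,"fingers": -0.1},
    {"wx": 0,"wy": 0,"wz": 0,"dx": 0,"dy": 0,"dz": 0,"fingers": -0.3},
    {"wx": 0,"wy": 0,"wz": 0,"dx": 0,"dy": 0,"dz": 0,"fingers": -0.6},
    {"wx": 0,"wy": 0,"wz": 0,"dx": 0,"dy": 0,"dz": 0,"fingers": -0.7},
    {"wx": 0,"wy": 0,"wz": 0,"dx": 0,"dy": 0,"dz": 0,"fingers": -0.7},
    {"wx": 0,"wy": 0,"wz": 0,"dx": 0,"dy": 0,"dz": -0.1,"fingers": -0.7},
    {"wx": 0,"wy": 0,"wz": 0,"dx": 0,"dy": 0,"dz": -0.4,"fingers": -0.7},
    {"wx": 0,"wy": 0,"wz": 0,"dx": 0,"dy": 0,"dz": -0.8,"fingers": -0.7},
    {"wx": 0,"wy": 0,"wz": 0,"dx": 0,"dy": 0,"dz": -1,"fingers": -0.7}
  ]
}}

```text
clock: 36.75
eef_pos: [621.1, -15.6, 163.0]
eef_rot: [-3.141, 0.004, -3.142]
wrist_force: [-0.1, -0.4, 0.2]
finger_gap: 79.8
finger_force: 0.0
```

Emit:
{"fn": "servo_tool", "kwargs": {
  "motion": [
    {"wx": 0,"wy": 0,"wz": 0,"dx": 0.15,"dy": 0.3,"dz": 0,"fingers": -0.7},
    {"wx": 0,"wy": 0,"wz": 0,"dx": 0.35,"dy": 0.65,"dz": 0,"fingers": -0.7},
    {"wx": 0,"wy": 0,"wz": 0,"dx": 0.6,"dy": 1,"dz": 0,"fingers": -0.7}
  ]
}}

```text
clock: 37.05
eef_pos: [559.7, 85.3, 159.5]
eef_rot: [3.141, 0.001, 3.141]
wrist_force: [0.5, 1.7, 0.2]
finger_gap: 80.0
finger_force: 0.0
```

Emit:
{"fn": "servo_tool", "kwargs": {
  "motion": [
    {"wx": 0,"wy": 0,"wz": 0,"dx": 0.1,"dy": 0.35,"dz": 0,"fingers": -0.7},
    {"wx": 0,"wy": 0,"wz": 0,"dx": 0.2,"dy": 0.7,"dz": 0,"fingers": -0.7},
    {"wx": 0,"wy": 0,"wz": 0,"dx": 0.36,"dy": 1,"dz": 0,"fingers": -0.7}
  ]
}}

```text
clock: 37.35
eef_pos: [523.9, 186.0, 159.7]
eef_rot: [3.141, 0.001, -3.141]
wrist_force: [-0.5, -0.9, 0.0]
finger_gap: 80.1
finger_force: 0.0
```

Emit:
{"fn": "servo_tool", "kwargs": {
  "motion": [
    {"wx": 0,"wy": 0,"wz": 0,"dx": 0,"dy": 0.35,"dz": 0,"fingers": -0.7},
    {"wx": 0,"wy": 0,"wz": 0,"dx": 0,"dy": 0.65,"dz": 0,"fingers": -0.7},
    {"wx": 0,"wy": 0,"wz": 0,"dx": 0,"dy": 0.83,"dz": 0,"fingers": -0.7},
    {"wx": 0,"wy": 0,"wz": 0,"dx": 0,"dy": 0.83,"dz": 0,"fingers": -0.7},
    {"wx": 0,"wy": 0,"wz": 0,"dx": 0,"dy": 0.83,"dz": 0,"fingers": -0.7},
    {"wx": 0,"wy": 0,"wz": 0,"dx": 0,"dy": 0.83,"dz": 0,"fingers": -0.7}
  ]
}}

```text
clock: 37.95
eef_pos: [524.5, 266.3, 158.9]
eef_rot: [-3.141, -0.0, 3.14]
wrist_force: [-0.3, 0.0, -0.4]
finger_gap: 79.9
finger_force: 0.0
```

```bash
python3 - <<'E'
from h import *
s=read_state();print(s["eef_pos"],s["eef_rot"])
c=camera("top");cv2.imwrite("pics/t7.png",cv2.resize(c["image"][100:290,60:420],(720,380))[:,:,::-1])
E
```

```text
[524.45271633 266.29013491 158.86102468] [-3.14141893e+00 -5.28952692e-05  3.14047129e+00]
```

View pics/t7.png

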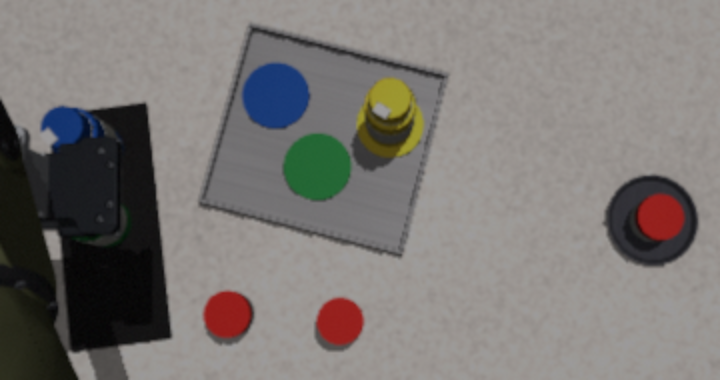

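Yellow is back, centred on its disc at crop (390,120). Next green.

Emit:
{"fn": "servo_tool", "kwargs": {
  "motion": [
    {"wx": 0,"wy": 0,"wz": 0,"dx": 0,"dy": 0.017,"dz": 0.2,"fingers": -0.7},
    {"wx": 0,"wy": 0,"wz": 0,"dx": 0,"dy": 0.017,"dz": 0.5,"fingers": -0.7},
    {"wx": 0,"wy": 0,"wz": 0,"dx": 0,"dy": 0.017,"dz": 0.8,"fingers": -0.7},
    {"wx": 0,"wy": 0,"wz": 0,"dx": 0,"dy": 0.017,"dz": 1,"fingers": -0.7},
    {"wx": 0,"wy": 0,"wz": 0,"dx": 0,"dy": 0.017,"dz": 1,"fingers": -0.7},
    {"wx": 0,"wy": 0,"wz": 0,"dx": 0,"dy": 0.017,"dz": 1,"fingers": -0.7}
  ]
}}

```text
clock: 38.6
eef_pos: [524.7, 268.7, 59.5]
eef_rot: [3.141, 0.0, 3.141]
wrist_force: [0.2, -0.8, 1.0]
finger_gap: 80.1
finger_force: 0.0
```

Emit:
{"fn": "servo_tool", "kwargs": {
  "motion": [
    {"wx": 0,"wy": 0,"wz": 0,"dx": 0,"dy": 0,"dz": 0,"fingers": 0},
    {"wx": 0,"wy": 0,"wz": 0,"dx": 0,"dy": 0,"dz": 0,"fingers": 0.2},
    {"wx": 0,"wy": 0,"wz": 0,"dx": 0,"dy": 0,"dz": 0,"fingers": 0.5},
    {"wx": 0,"wy": 0,"wz": 0,"dx": 0,"dy": 0,"dz": 0,"fingers": 0.5},
    {"wx": 0,"wy": 0,"wz": 0,"dx": 0,"dy": 0,"dz": 0,"fingers": 0.5},
    {"wx": 0,"wy": 0,"wz": 0,"dx": 0,"dy": 0,"dz": 0,"fingers": 0.5},
    {"wx": 0,"wy": 0,"wz": 0,"dx": 0,"dy": 0,"dz": 0,"fingers": 0.5},
    {"wx": 0,"wy": 0,"wz": 0,"dx": 0,"dy": 0,"dz": 0,"fingers": 0.5}
  ]
}}

```text
clock: 39.4
eef_pos: [524.4, 269.2, 59.0]
eef_rot: [3.141, 0.0, 3.142]
wrist_force: [-0.9, -1.0, 4.2]
finger_gap: 47.9
finger_force: 19.9
```

Emit:
{"fn": "servo_tool", "kwargs": {
  "motion": [
    {"wx": 0,"wy": 0,"wz": 0,"dx": 0,"dy": 0,"dz": -0.08,"fingers": 0.5},
    {"wx": 0,"wy": 0,"wz": 0,"dx": 0,"dy": 0,"dz": -0.25,"fingers": 0.5},
    {"wx": 0,"wy": 0,"wz": 0,"dx": 0,"dy": 0,"dz": -0.45,"fingers": 0.5},
    {"wx": 0,"wy": 0,"wz": 0,"dx": 0,"dy": 0,"dz": -0.6,"fingers": 0.5},
    {"wx": 0,"wy": 0,"wz": 0,"dx": 0,"dy": 0,"dz": -0.6,"fingers": 0.5}
  ]
}}

```text
clock: 39.9
eef_pos: [524.9, 269.5, 120.8]
eef_rot: [3.14, 0.003, -3.142]
wrist_force: [-0.5, 0.3, -2.1]
finger_gap: 48.1
finger_force: 19.9
```

Emit:
{"fn": "servo_tool", "kwargs": {
  "motion": [
    {"wx": 0,"wy": 0,"wz": 0,"dx": 0,"dy": -0.08,"dz": 0,"fingers": 0.5},
    {"wx": 0,"wy": 0,"wz": 0,"dx": 0,"dy": -0.25,"dz": 0,"fingers": 0.5},
    {"wx": 0,"wy": 0,"wz": 0,"dx": 0,"dy": -0.45,"dz": 0,"fingers": 0.5},
    {"wx": 0,"wy": 0,"wz": 0,"dx": -0.03,"dy": -0.65,"dz": 0,"fingers": 0.5},
    {"wx": 0,"wy": 0,"wz": 0,"dx": -0.08,"dy": -0.85,"dz": 0,"fingers": 0.5},
    {"wx": 0,"wy": 0,"wz": 0,"dx": -0.15,"dy": -1,"dz": 0,"fingers": 0.5}
  ]
}}

```text
clock: 40.5
eef_pos: [538.9, 166.8, 118.0]
eef_rot: [-3.141, -0.001, 3.141]
wrist_force: [0.2, -0.3, -2.5]
finger_gap: 47.7
finger_force: 19.9
```

Emit:
{"fn": "servo_tool", "kwargs": {
  "motion": [
    {"wx": 0,"wy": 0,"wz": 0,"dx": -0.08,"dy": -0.2,"dz": 0,"fingers": 0.5},
    {"wx": 0,"wy": 0,"wz": 0,"dx": -0.16,"dy": -0.4,"dz": 0,"fingers": 0.5},
    {"wx": 0,"wy": 0,"wz": 0,"dx": -0.24,"dy": -0.6,"dz": 0,"fingers": 0.5},
    {"wx": 0,"wy": 0,"wz": 0,"dx": -0.32,"dy": -0.8,"dz": 0,"fingers": 0.5},
    {"wx": 0,"wy": 0,"wz": 0,"dx": -0.39,"dy": -0.95,"dz": 0,"fingers": 0.5},
    {"wx": 0,"wy": 0,"wz": 0,"dx": -0.39,"dy": -1,"dz": 0,"fingers": 0.5}
  ]
}}

```text
clock: 41.1
eef_pos: [578.6, 67.3, 118.3]
eef_rot: [-3.141, -0.001, 3.14]
wrist_force: [0.2, 0.3, -2.6]
finger_gap: 47.9
finger_force: 19.9
```

Emit:
{"fn": "servo_tool", "kwargs": {
  "motion": [
    {"wx": 0,"wy": 0,"wz": 0,"dx": 0,"dy": -0.105,"dz": 0,"fingers": 0.5},
    {"wx": 0,"wy": 0,"wz": 0,"dx": 0,"dy": -0.105,"dz": 0,"fingers": 0.5},
    {"wx": 0,"wy": 0,"wz": 0,"dx": 0,"dy": -0.105,"dz": 0.15,"fingers": 0.5},
    {"wx": 0,"wy": 0,"wz": 0,"dx": 0,"dy": -0.105,"dz": 0.3,"fingers": 0.5},
    {"wx": 0,"wy": 0,"wz": 0,"dx": 0,"dy": -0.105,"dz": 0.4,"fingers": 0.5},
    {"wx": 0,"wy": 0,"wz": 0,"dx": 0,"dy": -0.105,"dz": 0.4,"fingers": 0.5},
    {"wx": 0,"wy": 0,"wz": 0,"dx": 0,"dy": -0.105,"dz": 0.4,"fingers": 0.5}
  ]
}}

```text
clock: 41.8
eef_pos: [578.2, 58.8, 78.5]
eef_rot: [-3.142, -0.001, -3.141]
wrist_force: [0.2, 0.1, -2.0]
finger_gap: 47.9
finger_force: 19.9
```

Emit:
{"fn": "servo_tool", "kwargs": {
  "motion": [
    {"wx": 0,"wy": 0,"wz": 0,"dx": 0,"dy": 0,"dz": 0.08,"fingers": 0.5},
    {"wx": 0,"wy": 0,"wz": 0,"dx": 0,"dy": 0,"dz": 0.14,"fingers": 0.5},
    {"wx": 0,"wy": 0,"wz": 0,"dx": 0,"dy": 0,"dz": 0.162,"fingers": 0.5},
    {"wx": 0,"wy": 0,"wz": 0,"dx": 0,"dy": 0,"dz": 0.168,"fingers": 0.5},
    {"wx": 0,"wy": 0,"wz": 0,"dx": 0,"dy": 0,"dz": 0.168,"fingers": 0.5},
    {"wx": 0,"wy": 0,"wz": 0,"dx": 0,"dy": 0,"dz": 0.168,"fingers": 0.5}
  ]
}}

```text
clock: 42.4
eef_pos: [578.2, 58.6, 62.0]
eef_rot: [3.142, 0.0, 3.142]
wrist_force: [-0.3, 0.3, -2.5]
finger_gap: 47.7
finger_force: 19.9
```

Emit:
{"fn": "servo_tool", "kwargs": {
  "motion": [
    {"wx": 0,"wy": 0,"wz": 0,"dx": 0,"dy": 0,"dz": 0,"fingers": -0.1},
    {"wx": 0,"wy": 0,"wz": 0,"dx": 0,"dy": 0,"dz": 0,"fingers": -0.3},
    {"wx": 0,"wy": 0,"wz": 0,"dx": 0,"dy": 0,"dz": 0,"fingers": -0.5},
    {"wx": 0,"wy": 0,"wz": 0,"dx": 0,"dy": 0,"dz": 0,"fingers": -0.5},
    {"wx": 0,"wy": 0,"wz": 0,"dx": 0,"dy": 0,"dz": 0,"fingers": -0.5},
    {"wx": 0,"wy": 0,"wz": 0,"dx": 0,"dy": 0,"dz": -0.1,"fingers": -0.5},
    {"wx": 0,"wy": 0,"wz": 0,"dx": 0,"dy": 0,"dz": -0.4,"fingers": -0.5},
    {"wx": 0,"wy": 0,"wz": 0,"dx": 0,"dy": 0,"dz": -0.8,"fingers": -0.5},
    {"wx": 0,"wy": 0,"wz": 0,"dx": 0,"dy": 0,"dz": -1,"fingers": -0.5},
    {"wx": 0,"wy": 0,"wz": 0,"dx": 0,"dy": 0,"dz": -1,"fingers": -0.7}
  ]
}}

```text
clock: 43.4
eef_pos: [579.5, 58.7, 165.9]
eef_rot: [3.141, 0.006, 3.142]
wrist_force: [-0.2, -0.4, -0.3]
finger_gap: 75.7
finger_force: 0.0
```

Emit:
{"fn": "servo_tool", "kwargs": {
  "motion": [
    {"wx": 0,"wy": 0,"wz": 0,"dx": -0.02,"dy": 0.3,"dz": 0,"fingers": -0.7},
    {"wx": 0,"wy": 0,"wz": 0,"dx": -0.06,"dy": 0.65,"dz": 0,"fingers": -0.7},
    {"wx": 0,"wy": 0,"wz": 0,"dx": -0.1,"dy": 1,"dz": 0,"fingers": -0.7}
  ]
}}

```text
clock: 43.7
eef_pos: [587.9, 159.5, 161.3]
eef_rot: [-3.141, -0.001, 3.141]
wrist_force: [0.8, -0.1, 0.2]
finger_gap: 79.9
finger_force: 0.0
```

Emit:
{"fn": "servo_tool", "kwargs": {
  "motion": [
    {"wx": 0,"wy": 0,"wz": 0,"dx": -0.04,"dy": 0.35,"dz": 0,"fingers": -0.7},
    {"wx": 0,"wy": 0,"wz": 0,"dx": -0.1,"dy": 0.7,"dz": 0,"fingers": -0.7},
    {"wx": 0,"wy": 0,"wz": 0,"dx": -0.1,"dy": 1,"dz": 0,"fingers": -0.7},
    {"wx": 0,"wy": 0,"wz": 0,"dx": -0.1,"dy": 1,"dz": 0,"fingers": -0.7},
    {"wx": 0,"wy": 0,"wz": 0,"dx": -0.1,"dy": 1,"dz": 0,"fingers": -0.7}
  ]
}}

```text
clock: 44.2
eef_pos: [597.8, 258.6, 161.0]
eef_rot: [-3.141, -0.001, -3.141]
wrist_force: [0.3, -0.9, -0.0]
finger_gap: 79.6
finger_force: 0.0
```

Emit:
{"fn": "servo_tool", "kwargs": {
  "motion": [
    {"wx": 0,"wy": 0,"wz": 0,"dx": -0.012,"dy": 0.18,"dz": 0,"fingers": -0.7},
    {"wx": 0,"wy": 0,"wz": 0,"dx": -0.012,"dy": 0.18,"dz": 0,"fingers": -0.7},
    {"wx": 0,"wy": 0,"wz": 0,"dx": -0.012,"dy": 0.18,"dz": 0,"fingers": -0.7},
    {"wx": 0,"wy": 0,"wz": 0,"dx": -0.012,"dy": 0.18,"dz": 0.2,"fingers": -0.7},
    {"wx": 0,"wy": 0,"wz": 0,"dx": -0.012,"dy": 0.18,"dz": 0.5,"fingers": -0.7},
    {"wx": 0,"wy": 0,"wz": 0,"dx": -0.012,"dy": 0.18,"dz": 0.8,"fingers": -0.7},
    {"wx": 0,"wy": 0,"wz": 0,"dx": -0.012,"dy": 0.18,"dz": 1,"fingers": -0.7},
    {"wx": 0,"wy": 0,"wz": 0,"dx": -0.012,"dy": 0.18,"dz": 1,"fingers": -0.7},
    {"wx": 0,"wy": 0,"wz": 0,"dx": -0.012,"dy": 0.18,"dz": 1,"fingers": -0.7}
  ]
}}

```text
clock: 45.1
eef_pos: [599.8, 276.3, 62.7]
eef_rot: [3.141, 0.0, 3.141]
wrist_force: [1.0, -1.2, 1.2]
finger_gap: 80.2
finger_force: 0.0
```

Emit:
{"fn": "servo_tool", "kwargs": {
  "motion": [
    {"wx": 0,"wy": 0,"wz": 0,"dx": 0,"dy": 0,"dz": 0.03,"fingers": -0.7},
    {"wx": 0,"wy": 0,"wz": 0,"dx": 0,"dy": 0,"dz": 0.03,"fingers": 0},
    {"wx": 0,"wy": 0,"wz": 0,"dx": 0,"dy": 0,"dz": 0.03,"fingers": 0.2},
    {"wx": 0,"wy": 0,"wz": 0,"dx": 0,"dy": 0,"dz": 0.03,"fingers": 0.5},
    {"wx": 0,"wy": 0,"wz": 0,"dx": 0,"dy": 0,"dz": 0.03,"fingers": 0.5},
    {"wx": 0,"wy": 0,"wz": 0,"dx": 0,"dy": 0,"dz": 0.03,"fingers": 0.5},
    {"wx": 0,"wy": 0,"wz": 0,"dx": 0,"dy": 0,"dz": 0.03,"fingers": 0.5},
    {"wx": 0,"wy": 0,"wz": 0,"dx": 0,"dy": 0,"dz": 0.03,"fingers": 0.5},
    {"wx": 0,"wy": 0,"wz": 0,"dx": 0,"dy": 0,"dz": 0.03,"fingers": 0.5}
  ]
}}

```text
clock: 46.0
eef_pos: [599.5, 276.7, 59.1]
eef_rot: [3.141, 0.0, 3.142]
wrist_force: [-0.5, -0.7, 2.2]
finger_gap: 47.6
finger_force: 20.0
```

Emit:
{"fn": "servo_tool", "kwargs": {
  "motion": [
    {"wx": 0,"wy": 0,"wz": 0,"dx": 0,"dy": 0,"dz": -0.08,"fingers": 0.5},
    {"wx": 0,"wy": 0,"wz": 0,"dx": 0,"dy": 0,"dz": -0.25,"fingers": 0.5},
    {"wx": 0,"wy": 0,"wz": 0,"dx": 0,"dy": 0,"dz": -0.45,"fingers": 0.5},
    {"wx": 0,"wy": 0,"wz": 0,"dx": 0,"dy": 0,"dz": -0.6,"fingers": 0.5},
    {"wx": 0,"wy": 0,"wz": 0,"dx": 0,"dy": 0,"dz": -0.6,"fingers": 0.5}
  ]
}}

```text
clock: 46.5
eef_pos: [600.3, 276.9, 121.4]
eef_rot: [3.14, 0.003, -3.142]
wrist_force: [0.7, 0.2, -2.4]
finger_gap: 47.8
finger_force: 20.0
```

Emit:
{"fn": "servo_tool", "kwargs": {
  "motion": [
    {"wx": 0,"wy": 0,"wz": 0,"dx": -0.03,"dy": -0.08,"dz": 0,"fingers": 0.5},
    {"wx": 0,"wy": 0,"wz": 0,"dx": -0.09,"dy": -0.25,"dz": 0,"fingers": 0.5},
    {"wx": 0,"wy": 0,"wz": 0,"dx": -0.16,"dy": -0.45,"dz": 0,"fingers": 0.5},
    {"wx": 0,"wy": 0,"wz": 0,"dx": -0.24,"dy": -0.65,"dz": 0,"fingers": 0.5},
    {"wx": 0,"wy": 0,"wz": 0,"dx": -0.31,"dy": -0.85,"dz": 0,"fingers": 0.5},
    {"wx": 0,"wy": 0,"wz": 0,"dx": -0.36,"dy": -1,"dz": 0,"fingers": 0.5}
  ]
}}

```text
clock: 47.1
eef_pos: [635.8, 173.9, 117.9]
eef_rot: [-3.141, -0.001, 3.14]
wrist_force: [-0.7, -0.3, -2.2]
finger_gap: 47.3
finger_force: 20.0
```

Emit:
{"fn": "servo_tool", "kwargs": {
  "motion": [
    {"wx": 0,"wy": 0,"wz": 0,"dx": -0.06,"dy": -0.2,"dz": 0,"fingers": 0.5},
    {"wx": 0,"wy": 0,"wz": 0,"dx": -0.12,"dy": -0.4,"dz": 0,"fingers": 0.5},
    {"wx": 0,"wy": 0,"wz": 0,"dx": -0.17,"dy": -0.6,"dz": 0,"fingers": 0.5},
    {"wx": 0,"wy": 0,"wz": 0,"dx": -0.175,"dy": -0.72,"dz": 0,"fingers": 0.5},
    {"wx": 0,"wy": 0,"wz": 0,"dx": -0.175,"dy": -0.767,"dz": 0,"fingers": 0.5},
    {"wx": 0,"wy": 0,"wz": 0,"dx": -0.175,"dy": -0.767,"dz": 0.15,"fingers": 0.5},
    {"wx": 0,"wy": 0,"wz": 0,"dx": -0.175,"dy": -0.767,"dz": 0.3,"fingers": 0.5},
    {"wx": 0,"wy": 0,"wz": 0,"dx": -0.175,"dy": -0.767,"dz": 0.4,"fingers": 0.5},
    {"wx": 0,"wy": 0,"wz": 0,"dx": -0.175,"dy": -0.767,"dz": 0.4,"fingers": 0.5},
    {"wx": 0,"wy": 0,"wz": 0,"dx": -0.175,"dy": -0.767,"dz": 0.4,"fingers": 0.5}
  ]
}}

```text
clock: 48.1
eef_pos: [652.8, 100.3, 78.7]
eef_rot: [-3.142, -0.0, -3.141]
wrist_force: [-0.6, -0.2, -1.1]
finger_gap: 47.3
finger_force: 20.0
```

Emit:
{"fn": "servo_tool", "kwargs": {
  "motion": [
    {"wx": 0,"wy": 0,"wz": 0,"dx": 0,"dy": 0,"dz": 0.08,"fingers": 0.5},
    {"wx": 0,"wy": 0,"wz": 0,"dx": 0,"dy": 0,"dz": 0.14,"fingers": 0.5},
    {"wx": 0,"wy": 0,"wz": 0,"dx": 0,"dy": 0,"dz": 0.16,"fingers": 0.5},
    {"wx": 0,"wy": 0,"wz": 0,"dx": 0,"dy": 0,"dz": 0.167,"fingers": 0.5},
    {"wx": 0,"wy": 0,"wz": 0,"dx": 0,"dy": 0,"dz": 0.167,"fingers": 0.5},
    {"wx": 0,"wy": 0,"wz": 0,"dx": 0,"dy": 0,"dz": 0.167,"fingers": 0.5}
  ]
}}

```text
clock: 48.7
eef_pos: [653.0, 99.9, 62.4]
eef_rot: [3.142, 0.0, 3.142]
wrist_force: [0.3, -0.1, -2.8]
finger_gap: 47.8
finger_force: 20.0
```

Emit:
{"fn": "servo_tool", "kwargs": {
  "motion": [
    {"wx": 0,"wy": 0,"wz": 0,"dx": 0,"dy": 0,"dz": 0,"fingers": -0.1},
    {"wx": 0,"wy": 0,"wz": 0,"dx": 0,"dy": 0,"dz": 0,"fingers": -0.3},
    {"wx": 0,"wy": 0,"wz": 0,"dx": 0,"dy": 0,"dz": 0,"fingers": -0.5},
    {"wx": 0,"wy": 0,"wz": 0,"dx": 0,"dy": 0,"dz": 0,"fingers": -0.5},
    {"wx": 0,"wy": 0,"wz": 0,"dx": 0,"dy": 0,"dz": 0,"fingers": -0.5},
    {"wx": 0,"wy": 0,"wz": 0,"dx": 0,"dy": 0,"dz": -0.1,"fingers": -0.5},
    {"wx": 0,"wy": 0,"wz": 0,"dx": 0,"dy": 0,"dz": -0.4,"fingers": -0.5},
    {"wx": 0,"wy": 0,"wz": 0,"dx": 0,"dy": 0,"dz": -0.8,"fingers": -0.5},
    {"wx": 0,"wy": 0,"wz": 0,"dx": 0,"dy": 0,"dz": -1,"fingers": -0.5},
    {"wx": 0,"wy": 0,"wz": 0,"dx": 0,"dy": 0,"dz": -1,"fingers": -0.5}
  ]
}}

```text
clock: 49.7
eef_pos: [654.2, 100.1, 166.6]
eef_rot: [3.141, 0.006, -3.142]
wrist_force: [0.1, 0.0, -0.6]
finger_gap: 70.2
finger_force: 0.0
```

Emit:
{"fn": "servo_tool", "kwargs": {
  "motion": [
    {"wx": 0,"wy": 0,"wz": 0,"dx": 0.1,"dy": 0.3,"dz": 0,"fingers": -0.5},
    {"wx": 0,"wy": 0,"wz": 0,"dx": 0.3,"dy": 0.65,"dz": 0,"fingers": -0.5},
    {"wx": 0,"wy": 0,"wz": 0,"dx": 0.5,"dy": 1,"dz": -0.2,"fingers": -0.5}
  ]
}}

```text
clock: 50.0
eef_pos: [600.9, 200.3, 178.8]
eef_rot: [-3.14, -0.006, 3.141]
wrist_force: [-0.2, 0.5, -0.5]
finger_gap: 70.5
finger_force: 0.0
```

Emit:
{"fn": "servo_tool", "kwargs": {
  "motion": [
    {"wx": 0,"wy": 0,"wz": 0,"dx": 0.2,"dy": 0.35,"dz": 0,"fingers": -0.5},
    {"wx": 0,"wy": 0,"wz": 0,"dx": 0.4,"dy": 0.7,"dz": 0,"fingers": -0.5},
    {"wx": 0,"wy": 0,"wz": 0,"dx": 0.5,"dy": 1,"dz": 0,"fingers": -0.5},
    {"wx": 0,"wy": 0,"wz": 0,"dx": 0.5,"dy": 1,"dz": 0,"fingers": -0.5},
    {"wx": 0,"wy": 0,"wz": 0,"dx": 0.5,"dy": 1,"dz": 0,"fingers": -0.5}
  ]
}}

```text
clock: 50.5
eef_pos: [552.5, 300.0, 181.4]
eef_rot: [-3.141, -0.001, -3.14]
wrist_force: [0.0, -0.6, 0.1]
finger_gap: 71.0
finger_force: 0.0
```

```bash
python3 - <<'E'
from h import *
s=read_state();print(s["clock"],s["eef_pos"],s["qd"].max())
c=camera("top");cv2.imwrite("pics/t8.png",cv2.resize(c["image"][100:290,60:420],(720,380))[:,:,::-1])
E
```

```text
50.5 [552.53057724 300.03311439 181.43033364] 0.001858919909259049
```

View pics/t8.png

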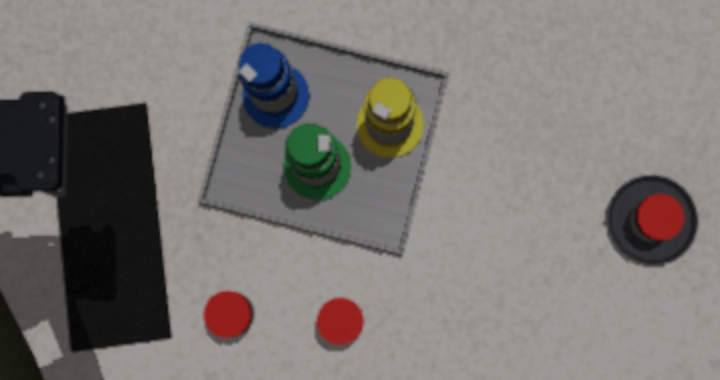

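All three bottles stand centred on their own discs (blue (275,95), green (317,168) and yellow (390,125) in the crop), and the jar is in the dish at (655,218).

```bash
python3 -c "
from cell import *
print(sign_off())"
```

```text
the job is handed in; nothing more can be done
None
```

The job is done and handed in at about 51 s on the robot's clock: all three bottles went to the mat first, the jar is centred in the dish, and each bottle stands upright on the disc of its own colour; the hand-in gave back no verdict.

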